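# Put the reagent jar home in its rack bay and face its label to the front

## Task

The blue-lidded jar has been left half out of the middle bay of the jar rack, turned the wrong way. Slide it back until it is fully home in its bay, and then, with it standing in the bay, roll it round with a light fingertip on its edge until its label faces squarely out of the bay's open front. Be gentle with the full jar (do not lift it, tip it or press hard on it), touch it with the fingers only, and leave the other jars, the dropper bottle and the slide box alone.

Things in the scene. Friction and masses are not known exactly. Their poses are not given: they have to be found in the camera images.
- jar: The jar to put right: full, round, smooth plastic, 0.6 to 0.8 kg; cream body 96 mm across up to 70 mm height, tight dark blue lid 92 mm across from 78 to 100 mm height. Too wide to grip. Origin at the centre of its underside, z up, its +x out through the middle of its label. On its side a fingertip must press steadily, about 9 to 13 N, to turn it without slipping; over 20 N is too hard.
- jar_label (a point): Middle of the jar's label, on its side, 48 mm from the axis and 40 mm above the underside; axes as the jar's. White paper label with orange band and bar code, 41 degrees of arc to each side; an 18 mm wide white tongue folds from it up over the lid's edge onto the lid's top, in to 17 mm from the centre, with an orange patch at the edge.
- lid_top (a point): Centre of the lid's flat top, 100 mm above the jar's underside; axes as the jar's.
- rack: Jar rack, fixed to the bench: grey drip tray 190 x 390 mm with 10 mm lip and a dark rubber mat, and above it on posts a smooth white guide plate, 42 to 52 mm above the bench, with three half-round bays in a row along y, 118 mm apart, open to the rack's +x, its front, which looks away from the robot. Origin on the bench below the middle bay's home, z up. The tray reaches 118 mm in front of it.
- bay_home (a point): Where the jar's origin is when home: centre of the middle bay's half-round cut-out (radius 49.5 mm, 1.5 mm of play), on the mat 5 mm above the bench. x points level out of the bay's open front; walls stand only behind x = 0, ending in round noses of 9.5 mm radius at y = +-59 mm. Friction of the jar: about 0.4 on the mat, 0.2 on the plate; sliding it in takes some 3 N.
- left_jar: Grey-lidded jar of the same size with a green-banded label, standing in the bay on the rack's +y side. Bystander. Origin at the centre of its underside.
- right_jar: Grey-lidded jar of the same size with a green-banded label, standing in the bay on the rack's -y side. Bystander. Origin at the centre of its underside.
- dropper: Small amber dropper bottle with a black rubber teat, 31 mm across, 82 mm high, standing on the bench in front of the rack. Bystander. Origin at the centre of its underside.
- slide_box: Flat blue slide box 97 x 167 x 34 mm lying on the bench in front of the rack. Bystander. Origin at the centre of its underside.

How it is judged:
By the outcome, as a careful person would: the job done as asked, in the order asked, and still so for the second after the job is handed in, with the robot touching nothing.
It also fails if it takes over 72 s, if anything falls off the work surface, if the arm or the gripper's body presses on something with over 40 N, if the wrist force passes 120 N, or if a joint passes its speed limit or range.

## Robot

A 6-joint arm with a two-finger parallel gripper is mounted at the origin on the work surface. World frame = base frame: x ahead of the robot, y to its left, z up, the work surface at z = 0. Lengths are in m, angles in degrees, forces in N, time in s.
With the tool pointing down it reaches from about 0.325 to 0.775 m from the base axis. Payload 5.5 kg.
Tool frame: the origin (TCP) lies midway between the tips of the shut fingers; the grasp point (between the pads) lies 19 mm behind it; z points along the fingers, y is the line along which they close (so a half turn about z gives the same grasp; the last joint's range is limited). The gripper opens to 85 mm and grips with 20 to 120 N. Pads are 22 mm wide; open, the fingers measure 114 mm over their backs; the gripper's body (76 mm by 85 mm) begins 54 mm behind the grasp point. The pads swing forward as they close: fully open they stand 13 mm farther back than shut.
Start: joints at [72.668, 5.22, 70.514, -0, 104.267, -3.249], TCP at [0.146, 0.582, 0.209] pointing down, gripper open.
Joint ranges: [-164.24, 164.24], [-49.07, 125.15], [9.68, 141.18], [-86.29, 266.29], [3.28, 154.24], [-151.56, 151.56]. Speed limits (degrees/s): [147.25, 147.25, 172.46, 180, 180, 180].

## Interface

Orientations are given as [roll, pitch, yaw] about the fixed x, y, z axes, in that order (R = Rz(yaw) Ry(pitch) Rx(roll)).
In Python, from rig import telemetry, eyes, workorder gives the robot as it stands.
- The arm moves only by the tool move_arm, never from a script. Its arguments are lists of equal length, an entry for each row: "translation": the shift along the tool's x, y, z in fractions of the full range, 1 being 1000 mm, a list of three; "rotation": the turn, a rotation vector about the tool's x, y, z in fractions of the full range, 1 being 2 pi rad, a list of three; "hand": the finger opening in mm, from 0 to 85.4. A call has 1 to 12 rows; each row is the pose to reach, as a shift and turn from the pose commanded when the call began, along the tool's axes at that moment; what a row does not reach only later rows make up. A row lasts 1/8 s, in which the tool goes at most 62.5 mm and 10.7 degrees, less where a joint would pass 70% of its speed; a pose out of reach is approached as far as the arm can. A shift or turn number past 1, either way, is cut back to 1. A call with a gripper value outside its range is refused whole. The fingers move at their own pace and stop on an object; the grip force is fixed at half the most. Time passes only in rows, so rows that repeat a pose let the fingers close. It gives the time, the measured TCP pose, the force, the opening and the grip force at its end, in the units of the state.
- telemetry.read_state(): the state, without advancing time (a new reading comes with each control period).
- eyes.read_camera(name): name is "side" or "top" or "wrist"; returns (picture, depth): 400x640x3 uint8, red, green, blue; 400x640 float32, m along the optical axis (not along the pixel's ray), 0 where there is no reading.
- eyes.camera_model(name): a dict with "fx", "fy", "cx", "cy" (pixels), "distortion" ([k1, k2, p1, p2, k3] as OpenCV has them; the pictures are not rectified), "origin" and "attitude" of the camera in the world. Camera axes: x right, y up, looking along -z (the intrinsics and any distortion apply to the point x, -y, -z); pixel columns grow to the right and rows downward; lengths in m; the calibration is good to about 2 mm. A picture is of the moment at which its call begins: read the wrist's pose just before it. camera_model takes no time and is no camera call; for the wrist camera it gives the pose at the moment of the call.
- workorder.finish_job(): hands the job in; it is judged then, once.
The state is a dict: "t": time; "joint_pos": joint angles; "joint_vel": joint speeds; "joint_torque": joint torques, N m; "tcp_pos": TCP position; "orientation": TCP orientation; "ft_force": force on the tool from outside, world axes, zero at the start; "ft_torque": the same for the moment, N m; "finger_gap": opening from 0.0 (shut) to 1.0 (fully open); "grasp_force": force on a finger pad.
Only numpy, scipy, OpenCV 4.12 (cv2) and the standard library are available. Lean on these libraries where they do the work, as an engineer would, in place of code of your own. Each camera call takes 0.05 s, during which the arm holds its last target. There are 200 camera calls.

## Working session

There is one attempt and no reset: what is moved stays moved. The work goes in short steps, Python scripts to look and compute and a tool call to move; the robot and the scene stay as the last step left them, time stands still between calls to the robot, and variables do not carry over. Pictures are saved under pics/ and viewed, at most 10 in all, crops included, and the job is handed in when it is done.

Besides the shell and the picture viewer there is one more tool, called after ">>>" by a JSON object that holds its "name" and its "arguments". move_arm: Moves the arm, as the interface text tells. Its arguments: {"type":"object","properties":{"translation":{"type":"array","items":{"type":"array","items":{"type":"number"}}},"rotation":{"type":"array","items":{"type":"array","items":{"type":"number"}}},"hand":{"type":"array","items":{"type":"number"}}},"required":["translation","rotation","hand"]}

```bash
mkdir -p pics; ls
python3 - <<'E'
from rig import telemetry, eyes, workorder
import cv2, numpy as np
s=telemetry.read_state(); print(s)
ims=[]
for n in ("side","top"):
    p,d=eyes.read_camera(n); m=eyes.camera_model(n); print(n,m)
    np.savez(f"pics/{n}0.npz",p=p,d=d)
    cv2.imwrite(f"pics/{n}0.png",p[:,:,::-1])
E
```

```text
pics
{'t': 0.0, 'joint_pos': array([ 7.26687957e+01,  5.26485057e+00,  7.05826323e+01, -1.45080131e-03,
        1.04266068e+02, -3.25039062e+00]), 'joint_vel': array([ 0.0303974 , -0.02373497,  0.01216628,  0.07350137, -0.06128991,
       -0.11376366]), 'joint_torque': array([-1.58597952e-03, -4.58717430e+01, -4.18023133e+01, -1.83098950e-04,
        1.16059228e-02,  8.92602344e-06]), 'tcp_pos': array([0.14590513, 0.58165477, 0.20782528]), 'orientation': array([-1.79886552e+02, -5.03380369e-03,  1.65918825e+02]), 'ft_force': array([-0.45575496,  0.81050513,  0.27578411]), 'ft_torque': array([ 0.00048724, -0.01254378,  0.03591796]), 'grasp_force': 0.0, 'finger_gap': 0.999414465368486}
side {'fx': 382.22305438516844, 'fy': 382.22305438516844, 'cx': 319.7992454860298, 'cy': 199.60759940681734, 'distortion': array([-0.01390611,  0.        ,  0.        ,  0.        ,  0.        ]), 'origin': array([ 0.34337499, -0.52103093,  0.6125947 ]), 'attitude': array([ 49.69544149,   0.17856324, -27.00698855])}
top {'fx': 457.04789643605733, 'fy': 457.04789643605733, 'cx': 314.9777338511328, 'cy': 198.85506355384277, 'distortion': array([-0.04893336,  0.        ,  0.        ,  0.        ,  0.        ]), 'origin': array([0.4400239 , 0.03471699, 1.06068506]), 'attitude': array([ 10.44499181,   0.24252463, -91.35598348])}
```

View pics/top0.png

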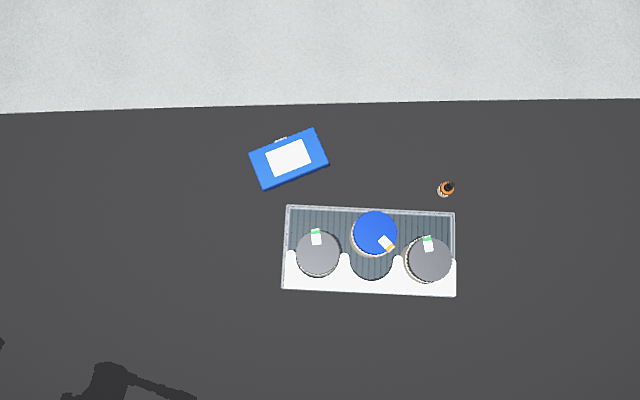

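View pics/side0.png

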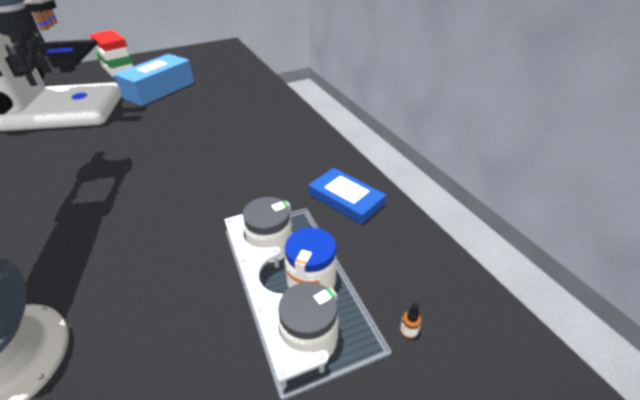

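The top view shows the blue lid at (375,233), its white tongue pointing down-right to (388,244), and the empty middle bay around (371,262). The grey-lidded jars are at (318,252) and (429,259), the slide box at (289,158) and the dropper at (446,188). The side view agrees: the jar stands in front of its bay with the label towards the robot's right.

```bash
cat > h.py <<'E'
import numpy as np, cv2
from scipy.spatial.transform import Rotation as Ro
from scipy.optimize import least_squares
from rig import telemetry, eyes, workorder
def rays(m,uv):
    K=np.array([[m['fx'],0,m['cx']],[0,m['fy'],m['cy']],[0,0,1]])
    q=cv2.undistortPoints(np.asarray(uv,float).reshape(-1,1,2),K,np.asarray(m['distortion'])).reshape(-1,2)
    r=np.c_[q[:,0],-q[:,1],-np.ones(len(q))]
    return r@Ro.from_euler('xyz',m['attitude'],degrees=True).as_matrix().T
def cloud(m,d):
    v,u=np.mgrid[:400,:640]
    return m['origin']+(rays(m,np.c_[u.ravel(),v.ravel()])*d.reshape(-1,1)), 
def onplane(m,uv,z):
    r=rays(m,uv); return m['origin']+r*((z-m['origin'][2])/r[:,2])[:,None]
def circ(P):
    f=least_squares(lambda c:np.hypot(P[:,0]-c[0],P[:,1]-c[1])-c[2],[*P[:,:2].mean(0),.046],loss='soft_l1',f_scale=.001)
    return f.x
def lid(m,p,d,z=.105):
    """blue lid's top and tongue: centre, radius, tongue yaw"""
    P=cloud(m,d)[0].reshape(400,640,3); r,g,b=[p[:,:,i].astype(int) for i in range(3)]
    hgt=(abs(P[:,:,2]-z)<.006)
    return P,hgt,r,g,b
E
python3 - <<'E'
from h import *
for n in ("top","side"):
    z=np.load(f"pics/{n}0.npz"); m=eyes.camera_model(n); p,d=z['p'],z['d']
    P,h,r,g,b=lid(m,p,d)
    nl,lab,st,ce=cv2.connectedComponentsWithStats((h&(P[:,:,0]<.75)&(P[:,:,0]>.3)).astype(np.uint8))
    for i in range(1,nl):
        if st[i,4]<150: continue
        M=(lab==i); zt=np.median(P[M][:,2])
        cs,_=cv2.findContours(M.astype(np.uint8),0,1)
        c=max(cs,key=len).reshape(-1,2)
        q=onplane(m,c,zt); print(n,i,st[i,4],"z",zt.round(4),"circ",circ(q).round(4),"rgb",np.median(p[M],0), 'mean',P[M].mean(0).round(4))
        W=M&(r>190)&(g>170)
        c0=circ(q)
        v,u=np.nonzero(W); w=onplane(m,np.c_[u,v],zt); w=w[np.hypot(*(w[:,:2]-c0[:2]).T)<.045]
        if len(w): t=w[:,:2].mean(0)-c0[:2]; print('  tongue',len(w),t.round(4),np.degrees(np.arctan2(t[1],t[0])).round(1))
    # plate top
    M=(abs(P[:,:,2]-.052)<.004)&(P[:,:,0]>.3)&(P[:,:,0]<.75)&(r>180)&(b>180)
    print('plate z',np.median(P[M][:,2]),M.sum())
    # rows
    for nm,M in (("box",(b>120)&(r<80)&(P[:,:,2]<.06)&(P[:,:,2]>.02)),):
        M&=(P[:,:,0]>.4); print(nm,P[M].mean(0),P[M].min(0),P[M].max(0))
    M=(r>120)&(b<60)&(P[:,:,2]>.02)&(P[:,:,2]<.09)&(P[:,:,0]>.5)&(abs(P[:,:,1])<.3); print('amber',M.sum(),np.median(P[M],0))
z=np.load("pics/top0.npz")
cv2.imwrite("pics/topc.png",cv2.resize(z['p'][195:310,270:470,::-1],None,fx=4,fy=4,interpolation=cv2.INTER_CUBIC))
E
```

```text
top 1 1513 z 0.1041 circ [ 0.5428 -0.0885  0.0453] rgb [ 70. 128. 242.] mean [ 0.5424 -0.0886  0.1042]
  tongue 120 [-0.0222 -0.0211] -136.4
top 2 1535 z 0.1043 circ [0.5043 0.0337 0.0452] rgb [173. 176. 182.] mean [0.5042 0.0337 0.1042]
  tongue 117 [0.0254 0.0023] 5.2
top 3 1575 z 0.1043 circ [ 0.4833 -0.2014  0.0458] rgb [154. 158. 163.] mean [ 0.4832 -0.2014  0.1043]
  tongue 104 [0.0272 0.002 ] 4.3
plate z 0.05136032206602581 3140
box [0.74274492 0.08749358 0.032291  ] [0.65539483 0.00447282 0.02005534] [0.80202126 0.18875854 0.03885344]
amber 12 [ 0.63533639 -0.26034852  0.03717511]
side 2 1200 z 0.1038 circ [0.5011 0.0301 0.0462] rgb [125. 129. 138.] mean [0.5007 0.0287 0.1037]
  tongue 95 [0.0286 0.0055] 11.0
side 3 1584 z 0.1039 circ [ 0.5396 -0.0919  0.046 ] rgb [ 45.  96. 233.] mean [ 0.5387 -0.0935  0.1038]
  tongue 156 [-0.0213 -0.0184] -139.3
side 4 2469 z 0.1038 circ [ 0.4809 -0.2041  0.046 ] rgb [128. 132. 140.] mean [ 0.4802 -0.2059  0.1037]
  tongue 177 [0.0265 0.0057] 12.1
plate z 0.05078403763871353 4089
box [0.65285645 0.31525968 0.03389749] [0.40013332 0.00187942 0.02006604] [0.80099339 0.98821395 0.05993712]
amber 48 [ 0.63883598 -0.27489384  0.04245227]
```

View pics/topc.png

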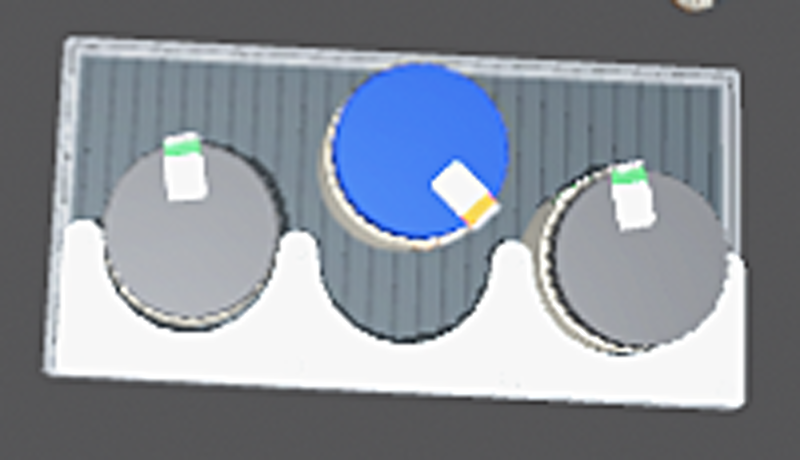

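The crop shows the tray corners at about (65,40), (740,72), (45,375) and (745,408). The empty bay's arc runs from nose (300,235) through its bottom (405,342) to nose (515,245), and the jar's tongue points lower right. Next I'll fit the bay arc and the tray.

```bash
cat >> h.py <<'E'
def bay(m,p,g0,zt=.052):
    """guide plate's middle-bay arc, radius 49.5: sub-pixel edge search along radial rays from guess g0, rack yaw -5"""
    gray=cv2.cvtColor(p,cv2.COLOR_RGB2GRAY).astype(np.float32)
    K=np.array([[m['fx'],0,m['cx']],[0,m['fy'],m['cy']],[0,0,1]]); R=Ro.from_euler('xyz',m['attitude'],degrees=True)
    out=[]
    for a in np.radians(np.arange(105,250,2.)):
        rr=np.arange(.040,.058,.0003)
        X=np.c_[g0[0]+rr*np.cos(a),g0[1]+rr*np.sin(a),0*rr+zt]
        c=R.inv().apply(X-m['origin'])*[1,-1,-1]
        uv=cv2.projectPoints(c,np.zeros(3),np.zeros(3),K,np.asarray(m['distortion']))[0].reshape(-1,2).astype(np.float32)
        s=cv2.remap(gray,uv[:,0].reshape(1,-1),uv[:,1].reshape(1,-1),cv2.INTER_LINEAR)[0]
        dg=np.diff(cv2.GaussianBlur(s.reshape(1,-1),(0,0),2)[0]); k=dg.argmax()
        if s[k:].max()-s[:k+1].min()>60 and 3<k<len(rr)-4: out.append(X[k,:2])
    P=np.array(out)
    f=least_squares(lambda c:np.hypot(P[:,0]-c[0],P[:,1]-c[1])-.0495,g0,loss='soft_l1',f_scale=.0007)
    g=least_squares(lambda c:np.hypot(P[:,0]-c[0],P[:,1]-c[1])-c[2],[*g0,.0495],loss='soft_l1',f_scale=.0007)
    return f.x,g.x,len(P),np.abs(f.fun).mean()
E
python3 - <<'E'
from h import *
for n,g in (("top",(.4938,-.0839)),("side",(.491,-.087))):
    z=np.load(f"pics/{n}0.npz"); m=eyes.camera_model(n); p,d=z['p'],z['d']
    print(n,bay(m,p,g))
    P,h,r,gg,b=lid(m,p,d)
    x,y=P[:,:,0],P[:,:,1]
    gray=p.min(2)
    M=((gray>95)&(P[:,:,2]<.07)&(P[:,:,2]>-.01)&(x<.66)&(x>.36)&(y<.16)&(y>-.32)).astype(np.uint8)
    v,u=np.nonzero(M)
    q=P[v,u]; q=q[(q[:,2]<.016)&(q[:,2]>.004)]
    lo=q[:,:2].astype(np.float32); print('lip',len(lo),cv2.minAreaRect(lo))
E
```

```text
top (array([ 0.49269338, -0.08474129]), array([ 0.49042807, -0.08456805,  0.04769716]), 73, np.float64(0.000516355018413249))
lip 3558 ((0.5418786406517029, -0.08797411620616913), (0.3951629400253296, 0.25368180871009827), 85.58879852294922)
side (array([ 0.49227607, -0.08672015]), array([ 0.48812909, -0.08611398,  0.04601053]), 69, np.float64(0.0008249049546613686))
lip 1924 ((0.5383166074752808, -0.08832710981369019), (0.39678433537483215, 0.25312143564224243), 86.2193832397461)
```

Units first: shifts go in shares of 1000 mm and turns go in shares of 2 pi rad. So 80 degrees / 360 = 0.2222.

>>> {"name": "move_arm", "arguments": {"translation": [[0, 0, 0], [0, 0, 0], [0, 0, 0], [0, 0, 0], [0, 0, 0], [0, 0, 0], [0, 0, 0], [0, 0, 0]], "rotation": [[0, 0, 0.0278], [0, 0, 0.0556], [0, 0, 0.0833], [0, 0, 0.1111], [0, 0, 0.1389], [0, 0, 0.1667], [0, 0, 0.1944], [0, 0, 0.2222]], "hand": [85, 85, 85, 85, 85, 85, 85, 85]}}

```text
t: 1.1
tcp_pos: [0.1459, 0.5818, 0.2083]
orientation: [-180.0, 0.1, 85.6]
ft_force: [-0.1, 1.1, -0.1]
finger_gap: 0.992
grasp_force: 0.0
```

Scaled: -634 mm / 1000 = -0.634, -582 mm / 1000 = -0.582, 90.6 degrees / 360 = 0.2517.

>>> {"name": "move_arm", "arguments": {"translation": [[-0.053, 0.044, -0.005], [-0.106, 0.088, -0.009], [-0.159, 0.132, -0.014], [-0.212, 0.175, -0.018], [-0.265, 0.219, -0.022], [-0.318, 0.262, -0.026], [-0.37, 0.306, -0.03], [-0.423, 0.35, -0.035], [-0.476, 0.393, -0.039], [-0.529, 0.437, -0.043], [-0.582, 0.48, -0.048], [-0.634, 0.524, -0.052]], "rotation": [[0, 0, 0.0208], [0, 0, 0.0417], [0, 0, 0.0625], [0, 0, 0.0833], [0, 0, 0.1042], [0, 0, 0.125], [0, 0, 0.1472], [0, 0, 0.1681], [0, 0, 0.1889], [0, 0, 0.2097], [0, 0, 0.2306], [0, 0, 0.2517]], "hand": [85, 85, 85, 85, 85, 85, 85, 85, 70, 60, 50, 50]}}

```text
t: 2.6
tcp_pos: [0.5811, -0.0295, 0.256]
orientation: [-180.0, 0.0, -4.9]
ft_force: [1.1, 0.1, 1.1]
finger_gap: 0.584
grasp_force: 0.0
```

>>> {"name": "move_arm", "arguments": {"translation": [[0, 0, 0], [0, 0, 0], [0, 0, 0]], "rotation": [[0, 0, 0], [0, 0, 0], [0, 0, 0]], "hand": [50, 50, 50]}}

```text
t: 2.98
tcp_pos: [0.5799, -0.0265, 0.2568]
orientation: [-180.0, -0.0, -4.6]
ft_force: [-0.1, -0.0, 0.6]
finger_gap: 0.585
grasp_force: 0.0
```

Run:
```python
from h import *
s=telemetry.read_state(); print(s['tcp_pos'],s['orientation'],s['joint_pos'].round(1),s['ft_force'],s['finger_gap'])
m=eyes.camera_model('wrist'); p,d=eyes.read_camera('wrist'); print(m)
np.savez("pics/w1.npz",p=p,d=d,o=m['origin'],a=m['attitude'])
cv2.imwrite("pics/w1.png",p[:,:,::-1])
```

```text
[ 0.5799181  -0.02645594  0.25676106] [-1.79985692e+02 -2.95341114e-02 -4.57170032e+00] [ -6.    3.   67.9   0.  109.   88.6] [-0.10413974 -0.03238662  0.62424313] 0.5854282811002154
{'fx': 344.1290697790273, 'fy': 344.1290697790273, 'cx': 312.1954257283342, 'cy': 195.17329236276353, 'distortion': array([-0.01968854,  0.        ,  0.        ,  0.        ,  0.        ]), 'origin': array([ 0.6630027 , -0.03255786,  0.42262447]), 'attitude': array([-1.88814813e+01,  4.48239631e-02, -9.45182736e+01])}
```

View pics/w1.png

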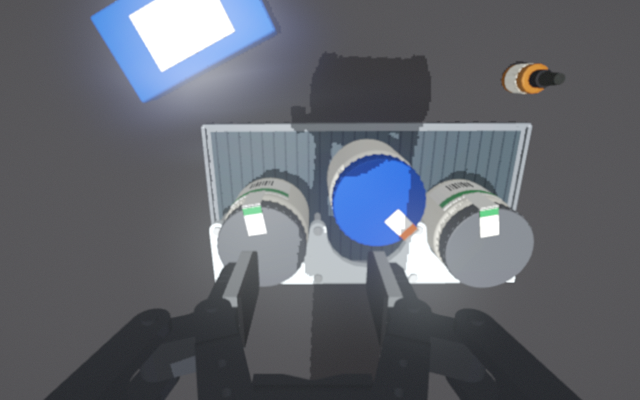

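The wrist view shows the blue lid at (378,200) with its tongue at (400,223), pointing lower right. The tray's front lip runs (205,128)-(528,127), and the grey lids are at (265,240) and (486,245). The fingers are clear of everything.

```bash
cat >> h.py <<'E'
def lids(m,p,d,tag=''):
    P=cloud(m,d)[0].reshape(400,640,3); r,g,b=[p[:,:,i].astype(int) for i in range(3)]
    h=(abs(P[:,:,2]-.105)<.006)&(P[:,:,0]<.75)&(P[:,:,0]>.3)&(abs(P[:,:,1]+.09)<.2)
    nl,lab,st,ce=cv2.connectedComponentsWithStats(cv2.morphologyEx(h.astype(np.uint8),cv2.MORPH_OPEN,np.ones((3,3),np.uint8)))
    for i in range(1,nl):
        if st[i,4]<500: continue
        M=(lab==i); zt=np.median(P[M][:,2])
        c=max(cv2.findContours(M.astype(np.uint8),0,1)[0],key=len).reshape(-1,2)
        q=onplane(m,c,zt); c0=circ(q)
        W=M&(r-b>-60)&(r>140)&((g>150)|(r-b>60)|(g-r>40))
        v,u=np.nonzero(W); w=onplane(m,np.c_[u,v],zt)[:,:2]
        rr=np.hypot(*(w-c0[:2]).T); w=w[(rr<.043)&(rr>.015)]
        k=''
        if len(w)>8:
            t=w.mean(0)-c0[:2]; k=np.degrees(np.arctan2(t[1],t[0])).round(1), len(w), np.hypot(*t).round(4)
        print(tag,'lid z',zt.round(4),'c,r',c0.round(4),'yaw',k,'rgb',np.median(p[M],0))
E
python3 - <<'E'
from h import *
for n in ('top','side'):
    z=np.load(f"pics/{n}0.npz"); lids(eyes.camera_model(n),z['p'],z['d'],n)
z=np.load("pics/w1.npz"); p,d=z['p'],z['d']; m=eyes.camera_model('wrist'); m['origin'],m['attitude']=z['o'],z['a']
lids(m,p,d,'wrist')
# tray front lip outer edge (top of the bright band) & sides
g=cv2.GaussianBlur(cv2.cvtColor(p,cv2.COLOR_RGB2GRAY),(0,0),1).astype(float)
def line(pts): 
    q=onplane(m,pts,.010)[:,:2]; vx,vy,x,y=cv2.fitLine(q.astype(np.float32),cv2.DIST_HUBER,0,.001,.001).ravel(); return np.degrees(np.arctan2(vy,vx)),(x,y),q
for u0,u1 in ((215,305),(430,520),(215,520)):
    pts=[(u,115+np.diff(g[115:130,u]).argmax()+.5) for u in range(u0,u1) if not(305<u<430)]
    a,c,q=line(np.array(pts)); print('front lip dir',a,c,q[0],q[-1])
for name,rng in (('left',range(195,220)),('right',range(512,540))):
    pts=[]
    for v in range(140,215):
        s=np.diff(g[v,rng.start:rng.stop]); k=s.argmax() if name=='left' else s.argmin(); pts.append((rng.start+k+.5,v))
    a,c,q=line(np.array(pts)); print(name,a,c)
E
```

```text
top lid z 0.1042 c,r [ 0.543  -0.0884  0.0451] yaw (np.float64(-136.6), 115, np.float64(0.0302)) rgb [ 70. 128. 242.]
top lid z 0.1043 c,r [0.5043 0.0335 0.045 ] yaw (np.float64(-171.7), 1153, np.float64(0.0007)) rgb [173. 176. 182.]
top lid z 0.1043 c,r [ 0.4832 -0.2014  0.0457] yaw (np.float64(152.0), 1103, np.float64(0.0015)) rgb [154. 158. 163.]
side lid z 0.1038 c,r [0.5009 0.0298 0.0459] yaw (np.float64(10.3), 116, np.float64(0.0291)) rgb [125. 129. 138.]
side lid z 0.1039 c,r [ 0.5397 -0.0919  0.0459] yaw (np.float64(-139.8), 147, np.float64(0.0282)) rgb [ 45.  96. 233.]
side lid z 0.1038 c,r [ 0.4809 -0.204   0.0459] yaw (np.float64(10.0), 206, np.float64(0.0289)) rgb [128. 132. 140.]
wrist lid z 0.1061 c,r [ 0.5417 -0.0883  0.0457] yaw (np.float64(-138.9), 440, np.float64(0.0299)) rgb [ 71. 127. 232.]
wrist lid z 0.1062 c,r [0.5054 0.0312 0.0447] yaw (np.float64(-11.5), 3370, np.float64(0.0045)) rgb [155. 160. 166.]
wrist lid z 0.1058 c,r [ 0.4836 -0.1999  0.0465] yaw (np.float64(64.9), 1089, np.float64(0.0215)) rgb [141. 146. 153.]
front lip dir 85.41073 (np.float32(0.61669135), np.float32(0.033935204)) [0.62094576 0.08671473] [ 0.61250874 -0.01851071]
front lip dir 85.71223 (np.float32(0.59894264), np.float32(-0.20961066)) [ 0.6021219  -0.16746828] [ 0.59415678 -0.27372677]
front lip dir 85.80183 (np.float32(0.610295), np.float32(-0.054399688)) [0.62094576 0.08671473] [ 0.59415678 -0.27372677]
left -4.341929 (np.float32(0.5560696), np.float32(0.10943614))
right -3.9769363 (np.float32(0.5162417), np.float32(-0.28442848))
```

Scaled: 212 mm / 1000 = 0.212, 202 mm / 1000 = 0.202, -0.4 degrees / 360 = -0.0011.

>>> {"name": "move_arm", "arguments": {"translation": [[0.015, 0.022, 0.02], [0.03, 0.044, 0.04], [0.042, 0.0646, 0.06], [0.042, 0.0646, 0.08], [0.042, 0.0646, 0.105], [0.042, 0.0646, 0.13], [0.042, 0.0646, 0.155], [0.042, 0.0646, 0.175], [0.042, 0.0646, 0.19], [0.042, 0.0646, 0.202], [0.042, 0.0646, 0.212], [0.042, 0.0646, 0.212]], "rotation": [[0, 0, -0.0011], [0, 0, -0.0011], [0, 0, -0.0011], [0, 0, -0.0011], [0, 0, -0.0011], [0, 0, -0.0011], [0, 0, -0.0011], [0, 0, -0.0011], [0, 0, -0.0011], [0, 0, -0.0011], [0, 0, -0.0011], [0, 0, -0.0011]], "hand": [50, 50, 50, 50, 50, 50, 50, 50, 50, 50, 50, 50]}}

```text
t: 4.53
tcp_pos: [0.6166, -0.0953, 0.0436]
orientation: [-180.0, 0.1, -4.3]
ft_force: [0.5, -0.6, -0.0]
finger_gap: 0.588
grasp_force: 0.0
```

Scaled: -61 mm / 1000 = -0.061, -57 mm / 1000 = -0.057.

>>> {"name": "move_arm", "arguments": {"translation": [[-0.006, -0.001, 0], [-0.012, -0.001, 0], [-0.017, -0.001, 0], [-0.022, -0.001, 0], [-0.027, -0.001, 0], [-0.032, -0.001, 0], [-0.037, -0.001, 0], [-0.042, -0.001, 0], [-0.047, -0.001, 0], [-0.052, -0.001, 0], [-0.057, -0.001, 0], [-0.061, -0.001, 0]], "rotation": [[0, 0, 0], [0, 0, 0], [0, 0, 0], [0, 0, 0], [0, 0, 0], [0, 0, 0], [0, 0, 0], [0, 0, 0], [0, 0, 0], [0, 0, 0], [0, 0, 0], [0, 0, 0]], "hand": [50, 50, 50, 50, 50, 50, 50, 50, 50, 50, 50, 50]}}

```text
t: 6.02
tcp_pos: [0.5559, -0.0898, 0.0444]
orientation: [180.0, -0.0, -4.3]
ft_force: [2.7, -0.5, 0.6]
finger_gap: 0.586
grasp_force: 1.2
```

Run:
```python
from h import *
s=telemetry.read_state(); print(s['tcp_pos'],s['ft_force'],s['ft_torque'])
ims=[]
for n in ('top','side','wrist'):
    m=eyes.camera_model(n); p,d=eyes.read_camera(n); lids(m,p,d,n); ims.append(p[:,:,::-1])
t,s_,w=ims
cv2.imwrite("pics/a2.png",np.vstack([cv2.resize(s_[180:380,200:420],(640,581))[:,:],])) 
cv2.imwrite("pics/w2.png",w)
```

```text
[ 0.55593195 -0.08980954  0.0444216 ] [ 2.6567547  -0.50759159  0.56986759] [-0.01453658 -0.35790241  0.02326056]
top lid z 0.1041 c,r [0.5042 0.0337 0.0449] yaw (np.float64(4.5), 119, np.float64(0.0245)) rgb [140. 142. 147.]
top lid z 0.1043 c,r [ 0.4991 -0.0925  0.0371] yaw (np.float64(-139.8), 104, np.float64(0.0241)) rgb [ 59. 106. 221.]
top lid z 0.1043 c,r [ 0.4768 -0.223   0.0285] yaw (np.float64(-138.8), 18, np.float64(0.0226)) rgb [121. 124. 129.]
side lid z 0.1039 c,r [0.5015 0.0299 0.0462] yaw (np.float64(10.5), 108, np.float64(0.029)) rgb [110. 113. 121.]
side lid z 0.1039 c,r [ 0.5036 -0.0886  0.0461] yaw (np.float64(-141.7), 148, np.float64(0.0285)) rgb [ 37.  83. 212.]
side lid z 0.1038 c,r [ 0.481  -0.204   0.0459] yaw (np.float64(9.8), 193, np.float64(0.0291)) rgb [113. 116. 124.]
wrist lid z 0.1058 c,r [ 0.554  -0.0891  0.0278] yaw (np.float64(0.0), 150, np.float64(0.0097)) rgb [ 43.  77. 163.]
wrist lid z 0.1059 c,r [0.5382 0.0222 0.0169] yaw (np.float64(104.2), 611, np.float64(0.0112)) rgb [150. 155. 161.]
wrist lid z 0.106 c,r [ 0.5207 -0.1993  0.0178] yaw (np.float64(36.3), 405, np.float64(0.0108)) rgb [145. 185. 156.]
```

View pics/a2.png

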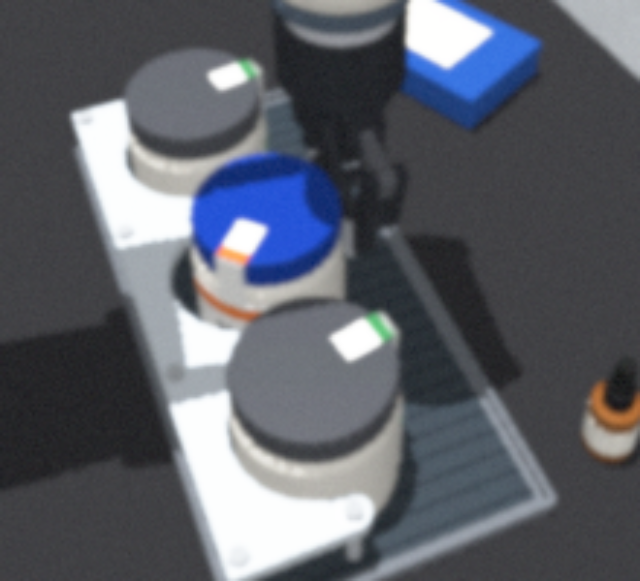

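The jar has followed the fingers at 2.7 N, with about 12 mm still to go. Nothing else has been touched.

Scaled: -11 mm / 1000 = -0.011, -10.5 mm / 1000 = -0.0105.

>>> {"name": "move_arm", "arguments": {"translation": [[-0.003, 0, 0], [-0.006, 0, 0], [-0.008, 0, 0], [-0.0095, 0, 0], [-0.0105, 0, 0], [-0.011, 0, 0]], "rotation": [[0, 0, 0], [0, 0, 0], [0, 0, 0], [0, 0, 0], [0, 0, 0], [0, 0, 0]], "hand": [50, 50, 50, 50, 50, 50]}}

```text
t: 6.92
tcp_pos: [0.5452, -0.089, 0.0443]
orientation: [-180.0, 0.0, -4.3]
ft_force: [2.9, -0.0, 0.1]
finger_gap: 0.587
grasp_force: 1.1
```

Scaled: -2 mm / 1000 = -0.002, -1.4 mm / 1000 = -0.0014.

>>> {"name": "move_arm", "arguments": {"translation": [[-0.0007, 0, 0], [-0.0014, 0, 0], [-0.002, 0, 0], [-0.002, 0, 0]], "rotation": [[0, 0, 0], [0, 0, 0], [0, 0, 0], [0, 0, 0]], "hand": [50, 50, 50, 50]}}

```text
t: 7.42
tcp_pos: [0.5431, -0.0889, 0.0443]
orientation: [-180.0, 0.0, -4.3]
ft_force: [2.3, 0.4, -0.5]
finger_gap: 0.582
grasp_force: 0.9
```

Scaled: -1 mm / 1000 = -0.001, -0.5 mm / 1000 = -0.0005.

>>> {"name": "move_arm", "arguments": {"translation": [[-0.0005, 0, 0], [-0.001, 0, 0], [-0.001, 0, 0]], "rotation": [[0, 0, 0], [0, 0, 0], [0, 0, 0]], "hand": [50, 50, 50]}}

```text
t: 7.8
tcp_pos: [0.5422, -0.0888, 0.0443]
orientation: [180.0, 0.0, -4.3]
ft_force: [1.2, 0.6, -0.8]
finger_gap: 0.583
grasp_force: 1.0
```

>>> {"name": "move_arm", "arguments": {"translation": [[-0.0005, 0, 0], [-0.001, 0, 0], [-0.001, 0, 0]], "rotation": [[0, 0, 0], [0, 0, 0], [0, 0, 0]], "hand": [50, 50, 50]}}

```text
t: 8.18
tcp_pos: [0.5412, -0.0887, 0.0443]
orientation: [-180.0, 0.0, -4.3]
ft_force: [2.3, -0.2, -0.9]
finger_gap: 0.588
grasp_force: 0.9
```

Scaled: -1 mm / 1000 = -0.001, -0.5 mm / 1000 = -0.0005.

>>> {"name": "move_arm", "arguments": {"translation": [[-0.0005, 0, 0], [-0.001, 0, 0], [-0.001, 0, 0]], "rotation": [[0, 0, 0], [0, 0, 0], [0, 0, 0]], "hand": [50, 50, 50]}}

```text
t: 8.55
tcp_pos: [0.5402, -0.0887, 0.0443]
orientation: [180.0, 0.0, -4.3]
ft_force: [1.6, 0.0, -0.9]
finger_gap: 0.587
grasp_force: 0.9
```

Run:
```python
from h import *
s=telemetry.read_state(); print(s['tcp_pos'],s['ft_force'])
for n in ('side',):
    m=eyes.camera_model(n); p,d=eyes.read_camera(n); lids(m,p,d,n)
```

```text
[ 0.5401667  -0.08865936  0.04431176] [ 1.5799044   0.02758754 -0.93316681]
side lid z 0.1039 c,r [0.5009 0.0301 0.0457] yaw (np.float64(10.0), 104, np.float64(0.0293)) rgb [110. 113. 121.]
side lid z 0.1039 c,r [ 0.4884 -0.0871  0.0461] yaw (np.float64(-141.3), 146, np.float64(0.0286)) rgb [ 37.  83. 212.]
side lid z 0.1038 c,r [ 0.4807 -0.204   0.0458] yaw (np.float64(9.7), 192, np.float64(0.0294)) rgb [113. 116. 123.]
```

Scaled: -1 mm / 1000 = -0.001, -0.5 mm / 1000 = -0.0005.

>>> {"name": "move_arm", "arguments": {"translation": [[-0.0005, 0, 0], [-0.001, 0, 0]], "rotation": [[0, 0, 0], [0, 0, 0]], "hand": [50, 50]}}

```text
t: 8.85
tcp_pos: [0.5392, -0.0886, 0.0443]
orientation: [180.0, -0.0, -4.3]
ft_force: [2.6, 0.4, 0.5]
finger_gap: 0.587
grasp_force: 1.1
```

Scaled: -1 mm / 1000 = -0.001, -0.5 mm / 1000 = -0.0005.

>>> {"name": "move_arm", "arguments": {"translation": [[-0.0005, 0, 0], [-0.001, 0, 0]], "rotation": [[0, 0, 0], [0, 0, 0]], "hand": [50, 50]}}

```text
t: 9.1
tcp_pos: [0.5387, -0.0885, 0.0445]
orientation: [-180.0, -0.1, -4.3]
ft_force: [5.6, 0.0, -1.7]
finger_gap: 0.583
grasp_force: 2.5
```

The wall is felt: 5.6 N and the jar has stopped. Now I back off, shut the fingers and go round to 33° on the jar's right-front.

Scaled: 39 mm / 1000 = 0.039, 32 mm / 1000 = 0.032, 33 degrees / 360 = 0.0917.

>>> {"name": "move_arm", "arguments": {"translation": [[0.008, 0, 0], [0.02, 0, 0], [0.032, 0, 0], [0.032, 0, 0], [0.032, 0, 0], [0.03, 0.011, 0], [0.0266, 0.022, 0], [0.02, 0.032, 0], [0.01, 0.039, 0], [0.01, 0.039, 0]], "rotation": [[0, 0, 0], [0, 0, 0], [0, 0, 0], [0, 0, 0], [0, 0, 0], [0, 0, 0.0222], [0, 0, 0.0444], [0, 0, 0.0694], [0, 0, 0.0917], [0, 0, 0.0917]], "hand": [50, 50, 40, 20, 0, 0, 0, 0, 0, 0]}}

```text
t: 10.35
tcp_pos: [0.5447, -0.1285, 0.0444]
orientation: [180.0, 0.0, -37.3]
ft_force: [0.2, 0.8, -1.0]
finger_gap: 0.002
grasp_force: 0.0
```

Run:
```python
from h import *
s=telemetry.read_state(); print(s['tcp_pos'],s['orientation'],s['ft_force'],s['finger_gap'],s['joint_pos'].round(1))
for n in ('side','top'):
    m=eyes.camera_model(n); p,d=eyes.read_camera(n); lids(m,p,d,n)
    cv2.imwrite(f"pics/{n}3.png",cv2.resize(p[180:380,200:460,::-1],None,fx=2.5,fy=2.5))
```

```text
[ 0.54471206 -0.12845256  0.04440553] [ 1.79994410e+02  4.90554481e-03 -3.72599606e+01] [ 0.16492829  0.84925531 -0.98648914] 0.0024074486054754996 [-16.7   0.8  91.8  -0.   87.4 110.5]
side lid z 0.1038 c,r [0.5013 0.03   0.0462] yaw (np.float64(10.7), 102, np.float64(0.0292)) rgb [107. 110. 119.]
side lid z 0.1039 c,r [ 0.4871 -0.0871  0.046 ] yaw (np.float64(-140.6), 148, np.float64(0.0286)) rgb [ 36.  81. 205.]
side lid z 0.1038 c,r [ 0.4808 -0.2039  0.0459] yaw (np.float64(8.1), 117, np.float64(0.0285)) rgb [109. 112. 119.]
top lid z 0.1042 c,r [0.5045 0.0337 0.0451] yaw (np.float64(3.4), 115, np.float64(0.0257)) rgb [139. 142. 146.]
top lid z 0.1041 c,r [ 0.4961 -0.0656  0.0311] yaw  rgb [ 61. 108. 222.]
top lid z 0.1043 c,r [ 0.4818 -0.1978  0.0421] yaw (np.float64(-4.4), 82, np.float64(0.0287)) rgb [122. 125. 129.]
```

View pics/side3.png

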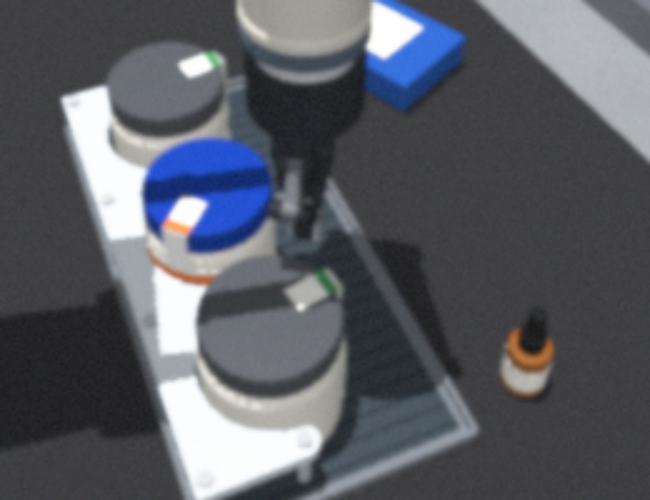

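The jar sits in its bay at side-view crop (208,195). The shut fingers stand clear of it at (300,230), and the neighbours are untouched. Approaching radially now.

Scaled: -12 mm / 1000 = -0.012, -11.5 mm / 1000 = -0.0115.

>>> {"name": "move_arm", "arguments": {"translation": [[-0.004, 0, 0], [-0.008, 0, 0], [-0.01, 0, 0], [-0.011, 0, 0], [-0.0115, 0, 0], [-0.012, 0, 0]], "rotation": [[0, 0, 0], [0, 0, 0], [0, 0, 0], [0, 0, 0], [0, 0, 0], [0, 0, 0]], "hand": [0, 0, 0, 0, 0, 0]}}

```text
t: 11.2
tcp_pos: [0.5358, -0.1209, 0.0444]
orientation: [180.0, -0.0, -37.3]
ft_force: [0.3, -0.4, 0.3]
finger_gap: 0.0
grasp_force: 0.0
```

Scaled: -1 mm / 1000 = -0.001, -0.5 mm / 1000 = -0.0005.

>>> {"name": "move_arm", "arguments": {"translation": [[-0.0005, 0, 0], [-0.001, 0, 0], [-0.001, 0, 0]], "rotation": [[0, 0, 0], [0, 0, 0], [0, 0, 0]], "hand": [0, 0, 0]}}

```text
t: 11.58
tcp_pos: [0.535, -0.1203, 0.0444]
orientation: [180.0, -0.0, -37.3]
ft_force: [-0.4, 0.2, -0.4]
finger_gap: 0.002
grasp_force: 0.1
```

Scaled: -1 mm / 1000 = -0.001, -0.5 mm / 1000 = -0.0005.

>>> {"name": "move_arm", "arguments": {"translation": [[-0.0005, 0, 0], [-0.001, 0, 0], [-0.001, 0, 0]], "rotation": [[0, 0, 0], [0, 0, 0], [0, 0, 0]], "hand": [0, 0, 0]}}

```text
t: 11.95
tcp_pos: [0.5349, -0.12, 0.0446]
orientation: [-180.0, -0.1, -37.3]
ft_force: [4.6, -2.5, -1.6]
finger_gap: 0.002
grasp_force: 2.6
```

Scaled: -0.8 mm / 1000 = -0.0008, -0.4 mm / 1000 = -0.0004.

>>> {"name": "move_arm", "arguments": {"translation": [[-0.0004, 0, 0], [-0.0008, 0, 0], [-0.0008, 0, 0]], "rotation": [[0, 0, 0], [0, 0, 0], [0, 0, 0]], "hand": [0, 0, 0]}}

```text
t: 12.32
tcp_pos: [0.5348, -0.1197, 0.0449]
orientation: [-179.9, -0.2, -37.3]
ft_force: [6.9, -2.0, -2.4]
finger_gap: -0.001
grasp_force: 3.5
```

Scaled: -1.3 mm / 1000 = -0.0013, -1 mm / 1000 = -0.001.

>>> {"name": "move_arm", "arguments": {"translation": [[-0.0005, 0, 0], [-0.001, 0, 0], [-0.0013, 0, 0], [-0.0013, 0, 0]], "rotation": [[0, 0, 0], [0, 0, 0], [0, 0, 0], [0, 0, 0]], "hand": [0, 0, 0, 0]}}

```text
t: 12.82
tcp_pos: [0.5347, -0.1195, 0.0456]
orientation: [-179.9, -0.3, -37.3]
ft_force: [9.6, -4.3, -1.4]
finger_gap: -0.002
grasp_force: 4.9
```

Scaled: -9.64 mm / 1000 = -0.0096, -7.72 mm / 1000 = -0.0077, -10 degrees / 360 = -0.0278.

>>> {"name": "move_arm", "arguments": {"translation": [[0, -0.0019, 0], [-0.0001, -0.0039, 0], [-0.0003, -0.0058, 0], [-0.0005, -0.0077, 0], [-0.0008, -0.0096, 0]], "rotation": [[0, 0, -0.0056], [0, 0, -0.0111], [0, 0, -0.0167], [0, 0, -0.0222], [0, 0, -0.0278]], "hand": [0, 0, 0, 0, 0]}}

```text
t: 13.45
tcp_pos: [0.5394, -0.1129, 0.0457]
orientation: [179.9, -0.4, -27.3]
ft_force: [6.9, -8.3, -0.4]
finger_gap: 0.001
grasp_force: 5.2
```

```bash
cat >> h.py <<'E'
HOME=np.array([.4881,-.0847])
def rep(cams=('side',)):
    s=telemetry.read_state(); yw=np.radians(s['orientation'][2]); f=s['ft_force']
    d=s['tcp_pos'][:2]-HOME
    print('rho',np.hypot(*d).round(4),'ang',np.degrees(np.arctan2(d[1],d[0])).round(1),'yaw',np.degrees(yw).round(1),'Frad',(f[0]*np.cos(yw)+f[1]*np.sin(yw)).round(1),'Ftan',(-f[0]*np.sin(yw)+f[1]*np.cos(yw)).round(1),'Fz',f[2].round(1),'z',s['tcp_pos'][2].round(4),'t',s['t'])
    for n in cams:
        m=eyes.camera_model(n); p,d=eyes.read_camera(n); lids(m,p,d,n)
    return p
E
python3 -c "
from h import *
rep()"
```

```text
rho 0.0586 ang -28.8 yaw -27.3 Frad 9.9 Ftan -4.2 Fz -0.4 z 0.0457 t 13.45
side lid z 0.1039 c,r [0.5012 0.0301 0.046 ] yaw (np.float64(10.0), 106, np.float64(0.0294)) rgb [108. 112. 120.]
side lid z 0.1045 c,r [ 0.4868 -0.0859  0.046 ] yaw (np.float64(-134.1), 149, np.float64(0.0283)) rgb [ 36.  82. 203.]
side lid z 0.1038 c,r [ 0.481  -0.204   0.0459] yaw (np.float64(6.6), 160, np.float64(0.0285)) rgb [111. 114. 121.]
```

Pressing with the tool upright tends to contact high on the body and may tilt the jar slightly. I'll back off, lean the tool 3° so that only the tip touches at plate height, and press again.

Scaled: 5 mm / 1000 = 0.005, 1.5 mm / 1000 = 0.0015, -3 degrees / 360 = -0.0083.

>>> {"name": "move_arm", "arguments": {"translation": [[0.003, 0, 0], [0.005, 0, 0], [0.005, 0, 0], [0.003, 0, 0], [0.0015, 0, 0], [0.0005, 0, 0], [0, 0, 0], [0, 0, 0]], "rotation": [[0, 0, 0], [0, -0.0028, 0], [0, -0.0083, 0], [0, -0.0083, 0], [0, -0.0083, 0], [0, -0.0083, 0], [0, -0.0083, 0], [0, -0.0083, 0]], "hand": [0, 0, 0, 0, 0, 0, 0, 0]}}

```text
t: 14.5
tcp_pos: [0.5386, -0.1112, 0.0448]
orientation: [180.0, 2.8, -27.3]
ft_force: [4.5, -4.5, -2.7]
finger_gap: -0.001
grasp_force: 3.1
```

```bash
python3 -c "
from h import *
rep()"
```

```text
rho 0.057 ang -27.6 yaw -27.3 Frad 6.1 Ftan -2.0 Fz -2.7 z 0.0448 t 14.5
side lid z 0.1038 c,r [0.5015 0.0302 0.0459] yaw (np.float64(10.6), 102, np.float64(0.0289)) rgb [108. 111. 119.]
side lid z 0.1042 c,r [ 0.487  -0.0862  0.0459] yaw (np.float64(-134.1), 150, np.float64(0.0284)) rgb [ 36.  81. 203.]
side lid z 0.1038 c,r [ 0.4809 -0.2039  0.0458] yaw (np.float64(6.2), 155, np.float64(0.0282)) rgb [110. 113. 120.]
```

```bash
cat > rows.py <<'E'
import sys,numpy as np
# rows for arc: rho (mm, command radius before), press (mm inward, ramped over first 2 rows), down mm, step deg, n
rho,press,down,step,n=map(float,sys.argv[1:6]); t=np.radians(3); tr=[];ro=[]
for i in range(1,int(n)+1):
    k=min(i/2,1); D=np.radians(step*i); r=rho-press*k
    x,y,z=r*np.cos(D)-rho,-r*np.sin(D),down*k
    tr.append([round(x*np.cos(t)+z*np.sin(t),2),round(y,2),round(-x*np.sin(t)+z*np.cos(t),2)])
    ro.append([round(-step*i*np.sin(t),2),0,round(-step*i*np.cos(t),2)])
print(tr,ro,[0]*int(n),sep='\n')
E
python3 rows.py 55.5 1.3 0.8 2 8
```

```text
[[np.float64(-0.66), np.float64(-1.91), np.float64(0.44)], [np.float64(-1.39), np.float64(-3.78), np.float64(0.87)], [np.float64(-1.55), np.float64(-5.67), np.float64(0.88)], [np.float64(-1.78), np.float64(-7.54), np.float64(0.89)], [np.float64(-2.08), np.float64(-9.41), np.float64(0.91)], [np.float64(-2.44), np.float64(-11.27), np.float64(0.93)], [np.float64(-2.86), np.float64(-13.11), np.float64(0.95)], [np.float64(-3.35), np.float64(-14.94), np.float64(0.98)]]
[[np.float64(-0.1), 0, np.float64(-2.0)], [np.float64(-0.21), 0, np.float64(-3.99)], [np.float64(-0.31), 0, np.float64(-5.99)], [np.float64(-0.42), 0, np.float64(-7.99)], [np.float64(-0.52), 0, np.float64(-9.99)], [np.float64(-0.63), 0, np.float64(-11.98)], [np.float64(-0.73), 0, np.float64(-13.98)], [np.float64(-0.84), 0, np.float64(-15.98)]]
[0, 0, 0, 0, 0, 0, 0, 0]
```

Scaled: -9.4 mm / 1000 = -0.0094, 0.91 mm / 1000 = 0.0009, -10 degrees / 360 = -0.0278.

>>> {"name": "move_arm", "arguments": {"translation": [[-0.0007, 0, 0.0004], [-0.0013, 0, 0.0009], [-0.0013, -0.0019, 0.0009], [-0.0014, -0.0038, 0.0009], [-0.0016, -0.0057, 0.0009], [-0.0018, -0.0075, 0.0009], [-0.0021, -0.0094, 0.0009]], "rotation": [[0, 0, 0], [0, 0, 0], [-0.0003, 0, -0.0056], [-0.0006, 0, -0.0111], [-0.0008, 0, -0.0167], [-0.0011, 0, -0.0222], [-0.0014, 0, -0.0278]], "hand": [0, 0, 0, 0, 0, 0, 0]}}

```text
t: 15.42
tcp_pos: [0.5424, -0.1031, 0.045]
orientation: [179.9, 2.6, -17.3]
ft_force: [8.7, -8.3, -0.5]
finger_gap: -0.002
grasp_force: 5.0
```

```bash
python3 -c "
from h import *
rep()"
```

```text
rho 0.0573 ang -18.7 yaw -17.3 Frad 10.8 Ftan -5.3 Fz -0.5 z 0.045 t 15.425
side lid z 0.1038 c,r [0.5012 0.0301 0.0461] yaw (np.float64(10.1), 106, np.float64(0.0294)) rgb [109. 112. 120.]
side lid z 0.1043 c,r [ 0.4873 -0.0861  0.0461] yaw (np.float64(-125.5), 149, np.float64(0.0283)) rgb [ 37.  82. 208.]
side lid z 0.1038 c,r [ 0.4809 -0.204   0.0459] yaw (np.float64(9.4), 184, np.float64(0.0289)) rgb [111. 115. 122.]
```

Scaled: -14.9 mm / 1000 = -0.0149, -9.4 mm / 1000 = -0.0094, -16 degrees / 360 = -0.0444.

>>> {"name": "move_arm", "arguments": {"translation": [[0, -0.0019, 0], [-0.0001, -0.0038, 0], [-0.0003, -0.0057, 0], [-0.0005, -0.0075, 0], [-0.0008, -0.0094, 0], [-0.0012, -0.0113, 0.0001], [-0.0016, -0.0131, 0.0001], [-0.0021, -0.0149, 0.0001]], "rotation": [[-0.0003, 0, -0.0056], [-0.0006, 0, -0.0111], [-0.0008, 0, -0.0167], [-0.0011, 0, -0.0222], [-0.0014, 0, -0.0278], [-0.0017, 0, -0.0333], [-0.0019, 0, -0.0389], [-0.0023, 0, -0.0444]], "hand": [0, 0, 0, 0, 0, 0, 0, 0]}}

```text
t: 16.48
tcp_pos: [0.5452, -0.0871, 0.0451]
orientation: [179.9, 2.6, -1.2]
ft_force: [10.0, -4.5, -0.0]
finger_gap: -0.003
grasp_force: 4.8
```

```bash
python3 -c "
from h import *
rep()"
```

```text
rho 0.0572 ang -2.4 yaw -1.2 Frad 10.1 Ftan -4.3 Fz -0.0 z 0.0451 t 16.475
side lid z 0.1038 c,r [0.5014 0.0299 0.0462] yaw (np.float64(10.5), 108, np.float64(0.0292)) rgb [111. 114. 122.]
side lid z 0.1045 c,r [ 0.4865 -0.0866  0.0461] yaw (np.float64(-125.6), 148, np.float64(0.0284)) rgb [ 39.  84. 216.]
side lid z 0.1038 c,r [ 0.4809 -0.2041  0.0459] yaw (np.float64(9.9), 192, np.float64(0.0291)) rgb [113. 117. 124.]
```

The finger slipped on that stretch: the lid's yaw stayed at -125.6°. I'll check the lid's tilt from the depth data before choosing a new press.

```bash
cat >> h.py <<'E'
def plane(n='side'):
    m=eyes.camera_model(n); p,d=eyes.read_camera(n); P=cloud(m,d)[0]; c=p.reshape(-1,3).astype(int)
    for nm,k in (('blue',(c[:,2]>120)&(c[:,0]<90)&(abs(P[:,2]-.105)<.008)),('greyR',(np.hypot(P[:,0]-.481,P[:,1]+.204)<.04)&(abs(P[:,2]-.105)<.008))):
        q=P[k]; q=q[np.hypot(*(q[:,:2]-np.median(q[:,:2],0)).T)<.04]
        A=np.c_[q[:,:2]-q[:,:2].mean(0),np.ones(len(q))]; s=np.linalg.lstsq(A,q[:,2],rcond=None)[0]
        print(nm,'tilt deg x,y',np.degrees(s[:2]).round(2),'z',s[2].round(4),len(q))
E
python3 -c "
from h import *
plane()"
```

```text
blue tilt deg x,y [ 0.77 -0.17] z 0.1047 989
greyR tilt deg x,y [0.29 0.07] z 0.1039 1733
```

```bash
python3 -c "
from h import *
s=telemetry.read_state();print(s['ft_force'],s['ft_torque'])"
```

```text
[ 9.37123903 -3.55298419 -0.56506114] [-0.65274839 -1.63890652  0.05128865]
```

Scaled: 6 mm / 1000 = 0.006, 3 mm / 1000 = 0.003, -6 degrees / 360 = -0.0167.

>>> {"name": "move_arm", "arguments": {"translation": [[0.003, 0, 0], [0.006, 0, 0], [0.006, 0, 0], [0.006, 0, 0]], "rotation": [[0, 0, 0], [0, 0, 0], [0, -0.0083, 0], [0, -0.0167, 0]], "hand": [0, 0, 0, 0]}}

```text
t: 17.08
tcp_pos: [0.548, -0.0859, 0.0432]
orientation: [-180.0, 9.1, -1.2]
ft_force: [0.2, -0.4, -0.4]
finger_gap: 0.005
grasp_force: 0.0
```

```bash
python3 -c "
from h import *
s=telemetry.read_state();print(s['ft_force'],s['ft_torque'])
p=rep(('side','wrist'));plane()
cv2.imwrite('pics/w4.png',p[:,:,::-1])"
```

```text
[ 0.15767362 -0.43980431 -0.37007443] [-0.00316615 -0.07176877 -0.04095565]
rho 0.0599 ang -1.2 yaw -1.2 Frad 0.2 Ftan -0.4 Fz -0.4 z 0.0432 t 17.075
side lid z 0.1038 c,r [0.5013 0.03   0.0461] yaw (np.float64(10.0), 106, np.float64(0.0292)) rgb [109. 112. 120.]
side lid z 0.1039 c,r [ 0.4873 -0.0864  0.0459] yaw (np.float64(-123.0), 116, np.float64(0.0278)) rgb [ 36.  81. 177.]
side lid z 0.1038 c,r [ 0.481  -0.204   0.0459] yaw (np.float64(9.8), 192, np.float64(0.029)) rgb [112. 115. 123.]
wrist lid z 0.1061 c,r [ 0.5657 -0.0862  0.0099] yaw  rgb [59. 61. 64.]
wrist lid z 0.1059 c,r [0.533  0.0208 0.0238] yaw (np.float64(86.8), 1230, np.float64(0.0142)) rgb [142. 147. 151.]
wrist lid z 0.1058 c,r [ 0.5221 -0.1974  0.0201] yaw (np.float64(28.9), 329, np.float64(0.0118)) rgb [137. 151. 148.]
blue tilt deg x,y [-0.27  0.73] z 0.1037 830
greyR tilt deg x,y [0.3  0.12] z 0.1039 1732
```

View pics/w4.png

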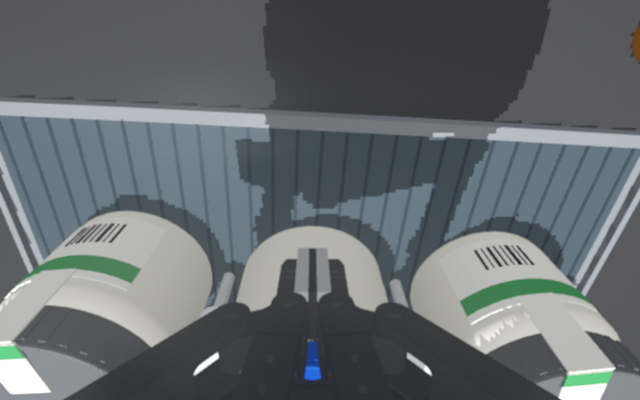

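The lid sits level again once unloaded. The wrist view shows the shut tips at (313,250) just in front of the jar, with thicker knuckles above them. With the tool now leaning 9°, only the tip should touch.

Scaled: -5.9 mm / 1000 = -0.0059, 0.94 mm / 1000 = 0.0009.

>>> {"name": "move_arm", "arguments": {"translation": [[-0.002, 0, 0.0003], [-0.0035, 0, 0.0006], [-0.0045, 0, 0.0007], [-0.0054, 0, 0.0009], [-0.0059, 0, 0.0009], [-0.0059, 0, 0.0009]], "rotation": [[0, 0, 0], [0, 0, 0], [0, 0, 0], [0, 0, 0], [0, 0, 0], [0, 0, 0]], "hand": [0, 0, 0, 0, 0, 0]}}

```text
t: 17.98
tcp_pos: [0.5428, -0.0861, 0.0434]
orientation: [-180.0, 8.9, -1.2]
ft_force: [1.5, 0.4, -0.3]
finger_gap: -0.003
grasp_force: 0.8
```

```bash
python3 -c "
from h import *
s=telemetry.read_state();print(s['ft_force'],s['ft_torque'],s['orientation'])
rep();plane()"
```

```text
[ 1.46601565  0.37802531 -0.30271846] [-0.02973147 -0.29657358  0.05181569] [-179.9839111     8.94034228   -1.24518089]
rho 0.0547 ang -1.4 yaw -1.2 Frad 1.5 Ftan 0.4 Fz -0.3 z 0.0434 t 17.975
side lid z 0.1038 c,r [0.5011 0.0301 0.046 ] yaw (np.float64(9.8), 105, np.float64(0.0293)) rgb [109. 113. 121.]
side lid z 0.1039 c,r [ 0.4873 -0.0866  0.0459] yaw (np.float64(-122.5), 123, np.float64(0.0282)) rgb [ 37.  82. 193.]
side lid z 0.1038 c,r [ 0.4809 -0.204   0.0459] yaw (np.float64(9.7), 190, np.float64(0.0292)) rgb [112. 116. 123.]
blue tilt deg x,y [-0.24  0.58] z 0.1037 881
greyR tilt deg x,y [ 0.23 -0.03] z 0.1039 1741
```

Scaled: 4 mm / 1000 = 0.004, 2 mm / 1000 = 0.002, -9 degrees / 360 = -0.025.

>>> {"name": "move_arm", "arguments": {"translation": [[0.004, 0, -0.0006], [0.004, 0, -0.0006], [0.004, 0, -0.0006], [0.002, 0, -0.0003], [0.001, 0, -0.0002], [0, 0, 0], [0, 0, 0]], "rotation": [[0, 0, 0], [0, -0.0139, 0], [0, -0.025, 0], [0, -0.025, 0], [0, -0.025, 0], [0, -0.025, 0], [0, -0.025, 0]], "hand": [0, 0, 0, 0, 0, 0, 0]}}

```text
t: 18.95
tcp_pos: [0.5424, -0.0861, 0.0438]
orientation: [-180.0, 17.9, -1.3]
ft_force: [-0.0, 0.6, -0.9]
finger_gap: -0.002
grasp_force: 0.0
```

```bash
python3 -c "
from h import *
s=telemetry.read_state();print(s['ft_force'],s['ft_torque'],s['orientation'])
rep()"
```

```text
[-0.00525811  0.59954343 -0.91040089] [-0.03096486 -0.1754563   0.02105515] [-179.98877358   17.92087245   -1.25270794]
rho 0.0543 ang -1.5 yaw -1.3 Frad -0.0 Ftan 0.6 Fz -0.9 z 0.0438 t 18.95
side lid z 0.1039 c,r [0.5011 0.0301 0.0461] yaw (np.float64(10.6), 99, np.float64(0.0295)) rgb [106. 109. 117.]
side lid z 0.1038 c,r [ 0.4874 -0.0866  0.0459] yaw (np.float64(-125.0), 104, np.float64(0.0287)) rgb [ 21.  46. 112.]
side lid z 0.1038 c,r [ 0.4809 -0.204   0.0458] yaw (np.float64(9.9), 189, np.float64(0.0292)) rgb [109. 112. 120.]
```

Scaled: -1.9 mm / 1000 = -0.0019, -0.95 mm / 1000 = -0.001.

>>> {"name": "move_arm", "arguments": {"translation": [[-0.001, 0, 0.0003], [-0.0019, 0, 0.0006], [-0.0019, 0, 0.0006]], "rotation": [[0, 0, 0], [0, 0, 0], [0, 0, 0]], "hand": [0, 0, 0]}}

```text
t: 19.38
tcp_pos: [0.5404, -0.086, 0.0432]
orientation: [-180.0, 18.0, -1.2]
ft_force: [0.3, -0.4, -0.2]
finger_gap: 0.002
grasp_force: 0.0
```

Scaled: -1.9 mm / 1000 = -0.0019, -0.95 mm / 1000 = -0.001.

>>> {"name": "move_arm", "arguments": {"translation": [[-0.001, 0, 0.0003], [-0.0019, 0, 0.0006], [-0.0019, 0, 0.0006]], "rotation": [[0, 0, 0], [0, 0, 0], [0, 0, 0]], "hand": [0, 0, 0]}}

```text
t: 19.75
tcp_pos: [0.5386, -0.086, 0.0432]
orientation: [-180.0, 18.0, -1.2]
ft_force: [0.6, 0.3, 0.2]
finger_gap: 0.003
grasp_force: 0.3
```

Scaled: -1.9 mm / 1000 = -0.0019, -0.95 mm / 1000 = -0.001.

>>> {"name": "move_arm", "arguments": {"translation": [[-0.001, 0, 0.0003], [-0.0019, 0, 0.0006], [-0.0019, 0, 0.0006]], "rotation": [[0, 0, 0], [0, 0, 0], [0, 0, 0]], "hand": [0, 0, 0]}}

```text
t: 20.12
tcp_pos: [0.5381, -0.0863, 0.0434]
orientation: [180.0, 17.7, -1.3]
ft_force: [7.1, -0.7, -2.0]
finger_gap: -0.001
grasp_force: 3.4
```

```bash
python3 -c "
from h import *
s=telemetry.read_state();print(s['ft_force'],s['ft_torque'],s['orientation'])
rep();plane()"
```

```text
[ 7.06425919 -0.73976054 -1.98310207] [-0.2204542  -1.29985914  0.03686959] [179.97379342  17.74423924  -1.25091287]
rho 0.05 ang -1.8 yaw -1.3 Frad 7.1 Ftan -0.6 Fz -2.0 z 0.0434 t 20.125
side lid z 0.1038 c,r [0.5013 0.03   0.0462] yaw (np.float64(10.6), 105, np.float64(0.0292)) rgb [107. 110. 118.]
side lid z 0.1039 c,r [ 0.4869 -0.0868  0.046 ] yaw (np.float64(-124.6), 108, np.float64(0.0287)) rgb [ 22.  46. 113.]
side lid z 0.1038 c,r [ 0.481  -0.204   0.0459] yaw (np.float64(9.8), 190, np.float64(0.029)) rgb [109. 113. 120.]
blue tilt deg x,y [-2.56  1.28] z 0.1039 102
greyR tilt deg x,y [0.22 0.14] z 0.1038 1743
```

The contact sits about 25 mm above the tips, since they are narrow, so the tool can go 12 mm lower to press nearer plate height. I'll work out the rows for that, and for going back round to -33°.

```bash
cat > cyl.py <<'E'
import sys,json,numpy as np
from scipy.spatial.transform import Rotation as Ro
# usage: cyl.py "rho,ang,z" then way-points "rho,ang,z,n" ; mm, deg; tilt 18, yaw=ang, about HOME
T=18.
def pose(r,a,z): 
    return np.array([r*np.cos(np.radians(a)),r*np.sin(np.radians(a)),z]), Ro.from_euler('xyz',[180,T,a],degrees=True)
c=np.array(list(map(float,sys.argv[1].split(',')))); p0,R0=pose(*c); tr=[];ro=[]
for w in sys.argv[2:]:
    *e,n=map(float,w.split(',')); e=np.array(e)
    for k in range(1,int(n)+1):
        p,R=pose(*(c+(e-c)*k/n))
        tr.append([round(float(v),1) for v in R0.inv().apply(p-p0)]); ro.append([round(float(v),1) for v in (R0.inv()*R).as_rotvec(degrees=True)])
    c=e
print(len(tr),tr,ro,sep='\n')
E
python3 cyl.py 48.2,-1.2,43.2 58,-1.2,43.2,2 62,-37.2,31,6 52,-37.2,31,2 50,-37.2,31,2
```

```text
12
[[4.7, 0.0, -1.5], [9.3, 0.0, -3.0], [10.3, 6.1, -1.2], [10.6, 12.3, 0.8], [10.3, 18.5, 3.1], [9.4, 24.7, 5.5], [7.8, 30.7, 8.1], [5.6, 36.4, 11.0], [1.8, 33.5, 12.2], [-2.1, 30.6, 13.5], [-2.8, 30.0, 13.7], [-3.6, 29.4, 14.0]]
[[0.0, 0.0, 0.0], [0.0, 0.0, 0.0], [1.9, -0.0, 5.7], [3.7, -0.0, 11.4], [5.6, -0.0, 17.1], [7.4, -0.0, 22.8], [9.3, -0.0, 28.5], [11.1, -0.0, 34.2], [11.1, -0.0, 34.2], [11.1, -0.0, 34.2], [11.1, -0.0, 34.2], [11.1, -0.0, 34.2]]
```

Scaled: 36.4 mm / 1000 = 0.0364, 33.5 mm / 1000 = 0.0335, 34.2 degrees / 360 = 0.095.

>>> {"name": "move_arm", "arguments": {"translation": [[0.0047, 0, -0.0015], [0.0093, 0, -0.003], [0.0103, 0.0061, -0.0012], [0.0106, 0.0123, 0.0008], [0.0103, 0.0185, 0.0031], [0.0094, 0.0247, 0.0055], [0.0078, 0.0307, 0.0081], [0.0056, 0.0364, 0.011], [0.0018, 0.0335, 0.0122], [-0.0021, 0.0306, 0.0135], [-0.0028, 0.03, 0.0137], [-0.0036, 0.0294, 0.014]], "rotation": [[0, 0, 0], [0, 0, 0], [0.0053, 0, 0.0158], [0.0103, 0, 0.0317], [0.0156, 0, 0.0475], [0.0206, 0, 0.0633], [0.0258, 0, 0.0792], [0.0308, 0, 0.095], [0.0308, 0, 0.095], [0.0308, 0, 0.095], [0.0308, 0, 0.095], [0.0308, 0, 0.095]], "hand": [0, 0, 0, 0, 0, 0, 0, 0, 0, 0, 0, 0]}}

```text
t: 21.72
tcp_pos: [0.5282, -0.1146, 0.0311]
orientation: [-180.0, 18.0, -37.1]
ft_force: [1.2, 0.4, -0.2]
finger_gap: -0.003
grasp_force: 0.5
```

```bash
python3 -c "
from h import *
s=telemetry.read_state();print(s['orientation'],s['joint_pos'].round(1))
rep()"; python3 cyl.py 50,-37.2,31 46.5,-37.2,31,4
```

```text
[-179.98062877   17.98526682  -37.12087001] [-19.5  14.6  80.    5.5 102.5 108. ]
rho 0.0501 ang -36.7 yaw -37.1 Frad 0.7 Ftan 1.0 Fz -0.2 z 0.0311 t 21.725
side lid z 0.1038 c,r [0.5014 0.0302 0.046 ] yaw (np.float64(10.4), 98, np.float64(0.029)) rgb [103. 107. 114.]
side lid z 0.1039 c,r [ 0.4872 -0.0868  0.0461] yaw (np.float64(-124.6), 99, np.float64(0.0289)) rgb [ 34.  78. 197.]
side lid z 0.1038 c,r [ 0.481  -0.204   0.0459] yaw (np.float64(10.7), 176, np.float64(0.0296)) rgb [67. 69. 73.]
4
[[-0.8, -0.0, 0.3], [-1.7, 0.0, 0.5], [-2.5, -0.0, 0.8], [-3.3, 0.0, 1.1]]
[[0.0, 0.0, 0.0], [0.0, 0.0, 0.0], [0.0, 0.0, 0.0], [0.0, 0.0, 0.0]]
```

Scaled: -2.5 mm / 1000 = -0.0025, -1.7 mm / 1000 = -0.0017.

>>> {"name": "move_arm", "arguments": {"translation": [[-0.0008, 0, 0.0003], [-0.0017, 0, 0.0005], [-0.0025, 0, 0.0008], [-0.0025, 0, 0.0008]], "rotation": [[0, 0, 0], [0, 0, 0], [0, 0, 0], [0, 0, 0]], "hand": [0, 0, 0, 0]}}

```text
t: 22.28
tcp_pos: [0.5279, -0.1146, 0.0313]
orientation: [-179.9, 17.7, -37.2]
ft_force: [8.3, -3.6, -2.6]
finger_gap: 0.001
grasp_force: 4.1
```

```bash
python3 -c "
from h import *
rep();plane()"; python3 cyl.py 47.4,-37.2,31 46.4,-37.2,31,2 46.4,-21.2,31,8
```

```text
rho 0.0498 ang -36.9 yaw -37.2 Frad 8.8 Ftan 2.2 Fz -2.6 z 0.0313 t 22.275
side lid z 0.1039 c,r [0.5012 0.03   0.0461] yaw (np.float64(10.7), 97, np.float64(0.0292)) rgb [103. 106. 114.]
side lid z 0.1039 c,r [ 0.4871 -0.0868  0.0459] yaw (np.float64(-125.0), 101, np.float64(0.0289)) rgb [ 35.  78. 196.]
side lid z 0.1038 c,r [ 0.4809 -0.2039  0.0458] yaw (np.float64(10.1), 177, np.float64(0.0294)) rgb [68. 70. 74.]
blue tilt deg x,y [-0.08  0.04] z 0.1039 911
greyR tilt deg x,y [0.25 0.16] z 0.1039 1731
10
[[-0.5, -0.0, 0.2], [-1.0, -0.0, 0.3], [-1.0, -1.6, 0.3], [-1.1, -3.2, 0.3], [-1.2, -4.9, 0.4], [-1.4, -6.5, 0.4], [-1.6, -8.1, 0.5], [-1.9, -9.6, 0.6], [-2.3, -11.2, 0.7], [-2.7, -12.8, 0.9]]
[[0.0, 0.0, 0.0], [0.0, 0.0, 0.0], [-0.6, 0.0, -1.9], [-1.2, 0.0, -3.8], [-1.9, 0.0, -5.7], [-2.5, 0.0, -7.6], [-3.1, 0.0, -9.5], [-3.7, 0.0, -11.4], [-4.3, 0.0, -13.3], [-4.9, 0.0, -15.2]]
```

The jar stays level with the lower contact, at 8.8 N. I'll press 0.8 mm more and roll.

Scaled: -8.1 mm / 1000 = -0.0081, -6.5 mm / 1000 = -0.0065, -9.5 degrees / 360 = -0.0264.

>>> {"name": "move_arm", "arguments": {"translation": [[-0.0004, 0, 0.0001], [-0.0008, 0, 0.0003], [-0.0008, -0.0016, 0.0003], [-0.0009, -0.0032, 0.0003], [-0.001, -0.0049, 0.0004], [-0.0012, -0.0065, 0.0004], [-0.0014, -0.0081, 0.0005]], "rotation": [[0, 0, 0], [0, 0, 0], [-0.0017, 0, -0.0053], [-0.0033, 0, -0.0106], [-0.0053, 0, -0.0158], [-0.0069, 0, -0.0211], [-0.0086, 0, -0.0264]], "hand": [0, 0, 0, 0, 0, 0, 0]}}

```text
t: 23.25
tcp_pos: [0.5318, -0.1091, 0.0313]
orientation: [179.9, 17.6, -27.3]
ft_force: [8.3, -9.3, -2.3]
finger_gap: 0.003
grasp_force: 5.6
```

```bash
python3 -c "
from h import *
rep();plane()"; python3 cyl.py 46.6,-27.2,31 46.6,-5.2,31,11
```

```text
rho 0.05 ang -29.2 yaw -27.3 Frad 11.6 Ftan -4.4 Fz -2.3 z 0.0313 t 23.25
side lid z 0.1038 c,r [0.5014 0.0302 0.046 ] yaw (np.float64(10.5), 98, np.float64(0.0288)) rgb [104. 107. 115.]
side lid z 0.1039 c,r [ 0.4877 -0.0863  0.0459] yaw (np.float64(-119.0), 99, np.float64(0.0286)) rgb [ 31.   66.5 127.5]
side lid z 0.1038 c,r [ 0.4808 -0.204   0.0458] yaw (np.float64(10.7), 115, np.float64(0.0301)) rgb [104. 107. 114.]
blue tilt deg x,y [ 0.01 -0.39] z 0.1039 598
greyR tilt deg x,y [0.25 0.06] z 0.1039 1732
11
[[-0.0, -1.6, 0.0], [-0.1, -3.3, 0.0], [-0.2, -4.9, 0.1], [-0.4, -6.5, 0.1], [-0.7, -8.1, 0.2], [-1.0, -9.7, 0.3], [-1.3, -11.3, 0.4], [-1.7, -12.8, 0.6], [-2.2, -14.4, 0.7], [-2.7, -15.9, 0.9], [-3.2, -17.5, 1.0]]
[[-0.6, 0.0, -1.9], [-1.2, 0.0, -3.8], [-1.9, 0.0, -5.7], [-2.5, 0.0, -7.6], [-3.1, 0.0, -9.5], [-3.7, 0.0, -11.4], [-4.3, 0.0, -13.3], [-4.9, 0.0, -15.2], [-5.6, 0.0, -17.1], [-6.2, 0.0, -19.0], [-6.8, 0.0, -20.9]]
```

Scaled: -11.3 mm / 1000 = -0.0113, -9.7 mm / 1000 = -0.0097, -13.3 degrees / 360 = -0.0369.

>>> {"name": "move_arm", "arguments": {"translation": [[0, -0.0016, 0], [-0.0001, -0.0033, 0], [-0.0002, -0.0049, 0.0001], [-0.0004, -0.0065, 0.0001], [-0.0007, -0.0081, 0.0002], [-0.001, -0.0097, 0.0003], [-0.0013, -0.0113, 0.0004]], "rotation": [[-0.0017, 0, -0.0053], [-0.0033, 0, -0.0106], [-0.0053, 0, -0.0158], [-0.0069, 0, -0.0211], [-0.0086, 0, -0.0264], [-0.0103, 0, -0.0317], [-0.0119, 0, -0.0369]], "hand": [0, 0, 0, 0, 0, 0, 0]}}

```text
t: 24.22
tcp_pos: [0.5364, -0.0979, 0.0315]
orientation: [179.9, 17.5, -13.3]
ft_force: [10.0, -8.3, -2.0]
finger_gap: 0.002
grasp_force: 5.8
```

```bash
python3 -c "
from h import *
rep();plane()"
```

```text
rho 0.0501 ang -15.3 yaw -13.3 Frad 11.7 Ftan -5.8 Fz -2.0 z 0.0315 t 24.225
side lid z 0.1038 c,r [0.5012 0.03   0.0461] yaw (np.float64(10.9), 99, np.float64(0.0293)) rgb [105. 109. 116.]
side lid z 0.104 c,r [ 0.4877 -0.0862  0.0458] yaw (np.float64(-103.5), 106, np.float64(0.0289)) rgb [ 22.  46. 112.]
side lid z 0.1038 c,r [ 0.481  -0.204   0.0459] yaw (np.float64(10.0), 188, np.float64(0.0291)) rgb [108. 111. 119.]
blue tilt deg x,y [ 0.4  -2.07] z 0.1039 154
greyR tilt deg x,y [0.24 0.16] z 0.1039 1731
```

It sticks now: the lid turned 15.5° over that 14° of stroke, at 11.7 N. Continuing.

Scaled: -11.3 mm / 1000 = -0.0113, -9.7 mm / 1000 = -0.0097, -13.3 degrees / 360 = -0.0369.

>>> {"name": "move_arm", "arguments": {"translation": [[-0.0002, -0.0016, 0], [-0.0003, -0.0033, 0.0001], [-0.0004, -0.0049, 0.0001], [-0.0006, -0.0065, 0.0002], [-0.0009, -0.0081, 0.0003], [-0.0012, -0.0097, 0.0004], [-0.0015, -0.0113, 0.0005]], "rotation": [[-0.0017, 0, -0.0053], [-0.0033, 0, -0.0106], [-0.0053, 0, -0.0158], [-0.0069, 0, -0.0211], [-0.0086, 0, -0.0264], [-0.0103, 0, -0.0317], [-0.0119, 0, -0.0369]], "hand": [0, 0, 0, 0, 0, 0, 0]}}

```text
t: 25.2
tcp_pos: [0.5382, -0.0858, 0.0317]
orientation: [179.8, 17.5, 0.8]
ft_force: [12.0, -5.5, -1.6]
finger_gap: -0.0
grasp_force: 6.1
```

```bash
python3 -c "
from h import *
rep()"
```

```text
rho 0.0501 ang -1.2 yaw 0.8 Frad 11.9 Ftan -5.7 Fz -1.6 z 0.0317 t 25.2
side lid z 0.1038 c,r [0.5011 0.0302 0.0461] yaw (np.float64(9.9), 106, np.float64(0.0293)) rgb [107. 111. 118.]
side lid z 0.1041 c,r [ 0.4875 -0.0863  0.0459] yaw (np.float64(-87.7), 105, np.float64(0.029)) rgb [ 22.  47. 114.]
side lid z 0.1038 c,r [ 0.4808 -0.2039  0.0458] yaw (np.float64(9.6), 190, np.float64(0.0292)) rgb [110. 113. 121.]
```

Scaled: -11.3 mm / 1000 = -0.0113, -1.6 mm / 1000 = -0.0016, -5.7 degrees / 360 = -0.0158.

>>> {"name": "move_arm", "arguments": {"translation": [[0, -0.0016, 0], [-0.0001, -0.0033, 0], [-0.0002, -0.0049, 0.0001], [-0.0004, -0.0065, 0.0001], [-0.0007, -0.0081, 0.0002], [-0.001, -0.0097, 0.0003], [-0.0013, -0.0113, 0.0004]], "rotation": [[-0.0017, 0, -0.0053], [-0.0033, 0, -0.0106], [-0.0053, 0, -0.0158], [-0.0069, 0, -0.0211], [-0.0086, 0, -0.0264], [-0.0103, 0, -0.0317], [-0.0119, 0, -0.0369]], "hand": [0, 0, 0, 0, 0, 0, 0]}}

```text
t: 26.12
tcp_pos: [0.537, -0.0734, 0.0318]
orientation: [179.8, 17.5, 14.8]
ft_force: [13.1, -2.8, -1.8]
finger_gap: -0.001
grasp_force: 6.0
```

```bash
python3 -c "
from h import *
rep()"
```

```text
rho 0.0501 ang 13.0 yaw 14.8 Frad 11.9 Ftan -6.0 Fz -1.8 z 0.0318 t 26.125
side lid z 0.1038 c,r [0.5013 0.03   0.0461] yaw (np.float64(10.1), 106, np.float64(0.0294)) rgb [110. 113. 121.]
side lid z 0.1041 c,r [ 0.4873 -0.0867  0.046 ] yaw (np.float64(-72.9), 121, np.float64(0.0298)) rgb [ 25.  51. 119.]
side lid z 0.1038 c,r [ 0.4808 -0.2041  0.0459] yaw (np.float64(9.9), 193, np.float64(0.0293)) rgb [113. 117. 124.]
```

Scaled: -11.3 mm / 1000 = -0.0113, -9.7 mm / 1000 = -0.0097, -13.3 degrees / 360 = -0.0369.

>>> {"name": "move_arm", "arguments": {"translation": [[0, -0.0016, 0], [-0.0001, -0.0033, 0], [-0.0002, -0.0049, 0.0001], [-0.0004, -0.0065, 0.0001], [-0.0007, -0.0081, 0.0002], [-0.001, -0.0097, 0.0003], [-0.0013, -0.0113, 0.0004]], "rotation": [[-0.0017, 0, -0.0053], [-0.0033, 0, -0.0106], [-0.0053, 0, -0.0158], [-0.0069, 0, -0.0211], [-0.0086, 0, -0.0264], [-0.0103, 0, -0.0317], [-0.0119, 0, -0.0369]], "hand": [0, 0, 0, 0, 0, 0, 0]}}

```text
t: 27.05
tcp_pos: [0.5327, -0.0619, 0.0318]
orientation: [179.8, 17.5, 28.8]
ft_force: [12.6, 0.9, -1.2]
finger_gap: 0.0
grasp_force: 5.9
```

```bash
python3 -c "
from h import *
rep()
print(telemetry.read_state()['joint_pos'].round(0))"; python3 cyl.py 46.4,28.8,31.5 62,28.8,31.5,2 64,-11,31.5,4 64,-37.2,31.5,3 52,-37.2,31,2 50,-37.2,31,1
```

```text
rho 0.0501 ang 27.1 yaw 28.8 Frad 11.5 Ftan -5.3 Fz -1.2 z 0.0318 t 27.05
side lid z 0.1039 c,r [0.4997 0.0304 0.0453] yaw (np.float64(15.9), 67, np.float64(0.025)) rgb [106. 109. 117.]
side lid z 0.1042 c,r [ 0.4872 -0.0873  0.0461] yaw (np.float64(-56.3), 145, np.float64(0.0283)) rgb [ 37.  80. 168.]
side lid z 0.1038 c,r [ 0.4811 -0.204   0.0459] yaw (np.float64(9.8), 194, np.float64(0.0289)) rgb [118. 122. 130.]
[ -4.  12.  83. -10. 100.  57.]
12
[[7.4, -0.0, -2.4], [14.8, -0.0, -4.8], [14.4, 10.8, -4.7], [12.2, 21.4, -4.0], [8.3, 31.6, -2.7], [2.6, 41.0, -0.9], [-3.8, 48.0, 1.2], [-11.2, 53.8, 3.6], [-19.4, 58.5, 6.3], [-21.6, 53.0, 7.3], [-23.9, 47.5, 8.3], [-24.6, 45.7, 8.5]]
[[0.0, 0.0, 0.0], [0.0, 0.0, 0.0], [3.1, -0.0, 9.5], [6.1, -0.0, 18.9], [9.2, -0.0, 28.4], [12.3, -0.0, 37.9], [15.0, -0.0, 46.2], [17.7, -0.0, 54.5], [20.4, -0.0, 62.8], [20.4, -0.0, 62.8], [20.4, -0.0, 62.8], [20.4, -0.0, 62.8]]
```

The label is now about 52° short of the front, so one more stroke of that size is needed. Going back round to a starting angle of -26°.

```bash
python3 cyl.py 46.4,28.8,31.5 62,28.8,31.5,2 64,-26,31,6 52,-26,31,2 49.5,-26,31,1 47,-26,31,1
```

```text
12
[[7.4, -0.0, -2.4], [14.8, -0.0, -4.8], [14.4, 9.9, -4.6], [12.5, 19.6, -3.9], [9.1, 29.0, -2.7], [4.4, 37.7, -1.1], [-1.7, 45.5, 1.0], [-8.9, 52.3, 3.4], [-12.2, 47.4, 4.5], [-15.5, 42.5, 5.6], [-16.8, 40.4, 6.0], [-18.2, 38.4, 6.4]]
[[0.0, 0.0, 0.0], [0.0, 0.0, 0.0], [2.8, -0.0, 8.7], [5.6, -0.0, 17.4], [8.5, -0.0, 26.1], [11.3, -0.0, 34.7], [14.1, -0.0, 43.4], [16.9, -0.0, 52.1], [16.9, -0.0, 52.1], [16.9, -0.0, 52.1], [16.9, -0.0, 52.1], [16.9, -0.0, 52.1]]
```

Scaled: 52.3 mm / 1000 = 0.0523, 47.4 mm / 1000 = 0.0474, 52.1 degrees / 360 = 0.1447.

>>> {"name": "move_arm", "arguments": {"translation": [[0.0074, 0, -0.0024], [0.0148, 0, -0.0048], [0.0144, 0.0099, -0.0046], [0.0125, 0.0196, -0.0039], [0.0091, 0.029, -0.0027], [0.0044, 0.0377, -0.0011], [-0.0017, 0.0455, 0.001], [-0.0089, 0.0523, 0.0034], [-0.0122, 0.0474, 0.0045], [-0.0155, 0.0425, 0.0056], [-0.0168, 0.0404, 0.006], [-0.0182, 0.0384, 0.0064]], "rotation": [[0, 0, 0], [0, 0, 0], [0.0078, 0, 0.0242], [0.0156, 0, 0.0483], [0.0236, 0, 0.0725], [0.0314, 0, 0.0964], [0.0392, 0, 0.1206], [0.0469, 0, 0.1447], [0.0469, 0, 0.1447], [0.0469, 0, 0.1447], [0.0469, 0, 0.1447], [0.0469, 0, 0.1447]], "hand": [0, 0, 0, 0, 0, 0, 0, 0, 0, 0, 0, 0]}}

```text
t: 28.6
tcp_pos: [0.5332, -0.1055, 0.0307]
orientation: [-179.9, 17.6, -25.9]
ft_force: [12.1, -5.2, -2.2]
finger_gap: 0.003
grasp_force: 6.9
```

```bash
python3 -c "
from h import *
rep(('side','top'))"
```

```text
rho 0.0496 ang -24.8 yaw -25.9 Frad 13.1 Ftan 0.6 Fz -2.2 z 0.0307 t 28.6
side lid z 0.1038 c,r [0.5013 0.0301 0.0461] yaw (np.float64(10.9), 100, np.float64(0.0292)) rgb [104. 107. 115.]
side lid z 0.104 c,r [ 0.4874 -0.0865  0.0459] yaw (np.float64(-56.5), 95, np.float64(0.0293)) rgb [ 27.  54. 116.]
side lid z 0.1038 c,r [ 0.4809 -0.204   0.0459] yaw (np.float64(7.2), 124, np.float64(0.0286)) rgb [105. 108. 115.]
top lid z 0.1042 c,r [0.5045 0.0339 0.0451] yaw (np.float64(2.0), 113, np.float64(0.0268)) rgb [138. 140. 144.]
top lid z 0.1043 c,r [ 0.4901 -0.0797  0.0413] yaw  rgb [ 62. 109. 222.]
```

Scaled: -11.3 mm / 1000 = -0.0113, -9.7 mm / 1000 = -0.0097, -13.3 degrees / 360 = -0.0369.

>>> {"name": "move_arm", "arguments": {"translation": [[0.0002, -0.0016, 0], [0.0001, -0.0033, 0], [0, -0.0049, 0], [-0.0002, -0.0065, 0.0001], [-0.0005, -0.0081, 0.0001], [-0.0008, -0.0097, 0.0002], [-0.0011, -0.0113, 0.0003]], "rotation": [[-0.0017, 0, -0.0053], [-0.0033, 0, -0.0106], [-0.0053, 0, -0.0158], [-0.0069, 0, -0.0211], [-0.0086, 0, -0.0264], [-0.0103, 0, -0.0317], [-0.0119, 0, -0.0369]], "hand": [0, 0, 0, 0, 0, 0, 0]}}

```text
t: 29.58
tcp_pos: [0.537, -0.0956, 0.031]
orientation: [179.9, 17.6, -12.0]
ft_force: [9.1, -5.6, -2.2]
finger_gap: -0.003
grasp_force: 4.8
```

```bash
python3 -c "
from h import *
rep()"
```

```text
rho 0.0501 ang -12.6 yaw -12.0 Frad 10.0 Ftan -3.6 Fz -2.2 z 0.031 t 29.575
side lid z 0.1039 c,r [0.5013 0.0299 0.0461] yaw (np.float64(11.0), 100, np.float64(0.0294)) rgb [106. 109. 117.]
side lid z 0.1041 c,r [ 0.4879 -0.0861  0.0458] yaw (np.float64(-45.4), 96, np.float64(0.0294)) rgb [ 21.  46. 112.]
side lid z 0.1038 c,r [ 0.4808 -0.204   0.0458] yaw (np.float64(9.7), 188, np.float64(0.0291)) rgb [108. 112. 119.]
```

Scaled: -11.3 mm / 1000 = -0.0113, -9.7 mm / 1000 = -0.0097, -13.3 degrees / 360 = -0.0369.

>>> {"name": "move_arm", "arguments": {"translation": [[-0.0005, -0.0016, 0.0001], [-0.0006, -0.0033, 0.0002], [-0.0007, -0.0049, 0.0002], [-0.0009, -0.0065, 0.0003], [-0.0012, -0.0081, 0.0004], [-0.0015, -0.0097, 0.0005], [-0.0018, -0.0113, 0.0006]], "rotation": [[-0.0017, 0, -0.0053], [-0.0033, 0, -0.0106], [-0.0053, 0, -0.0158], [-0.0069, 0, -0.0211], [-0.0086, 0, -0.0264], [-0.0103, 0, -0.0317], [-0.0119, 0, -0.0369]], "hand": [0, 0, 0, 0, 0, 0, 0]}}

```text
t: 30.5
tcp_pos: [0.5382, -0.0835, 0.0313]
orientation: [179.9, 17.5, 2.1]
ft_force: [11.2, -4.8, -1.8]
finger_gap: 0.003
grasp_force: 5.1
```

```bash
python3 -c "
from h import *
rep()"
```

```text
rho 0.0502 ang 1.3 yaw 2.1 Frad 11.0 Ftan -5.2 Fz -1.8 z 0.0313 t 30.5
side lid z 0.1038 c,r [0.5014 0.0302 0.0459] yaw (np.float64(10.1), 105, np.float64(0.029)) rgb [108. 111. 119.]
side lid z 0.1041 c,r [ 0.4872 -0.0863  0.046 ] yaw (np.float64(-30.8), 100, np.float64(0.0303)) rgb [ 22.  46. 114.]
side lid z 0.1037 c,r [ 0.4809 -0.2039  0.0458] yaw (np.float64(9.6), 190, np.float64(0.0291)) rgb [111. 114. 121.]
```

Scaled: -11.3 mm / 1000 = -0.0113, -9.7 mm / 1000 = -0.0097, -13.3 degrees / 360 = -0.0369.

>>> {"name": "move_arm", "arguments": {"translation": [[-0.0002, -0.0016, 0], [-0.0003, -0.0033, 0.0001], [-0.0004, -0.0049, 0.0001], [-0.0006, -0.0065, 0.0002], [-0.0009, -0.0081, 0.0003], [-0.0012, -0.0097, 0.0004], [-0.0015, -0.0113, 0.0005]], "rotation": [[-0.0017, 0, -0.0053], [-0.0033, 0, -0.0106], [-0.0053, 0, -0.0158], [-0.0069, 0, -0.0211], [-0.0086, 0, -0.0264], [-0.0103, 0, -0.0317], [-0.0119, 0, -0.0369]], "hand": [0, 0, 0, 0, 0, 0, 0]}}

```text
t: 31.42
tcp_pos: [0.5365, -0.0714, 0.0314]
orientation: [179.9, 17.5, 16.1]
ft_force: [10.6, -0.5, -1.1]
finger_gap: -0.0
grasp_force: 5.2
```

```bash
python3 -c "
from h import *
rep()"; python3 cyl.py 46.4,16.1,31.5 66,16.1,31.5,3 76,16.1,90,3 96,-4.2,180,6
```

```text
rho 0.0502 ang 15.3 yaw 16.1 Frad 10.0 Ftan -3.4 Fz -1.1 z 0.0314 t 31.425
side lid z 0.1038 c,r [0.501  0.03   0.0459] yaw (np.float64(10.1), 106, np.float64(0.0294)) rgb [110. 113. 121.]
side lid z 0.104 c,r [ 0.4873 -0.0865  0.0459] yaw (np.float64(-17.1), 106, np.float64(0.0305)) rgb [ 26.  51. 119.]
side lid z 0.1038 c,r [ 0.481  -0.204   0.0458] yaw (np.float64(9.9), 192, np.float64(0.0291)) rgb [113. 117. 124.]
12
[[6.2, -0.0, -2.0], [12.4, -0.0, -4.0], [18.6, -0.0, -6.1], [15.8, 0.0, -25.6], [12.9, 0.0, -45.2], [10.1, 0.0, -64.8], [8.5, 4.7, -80.0], [6.6, 9.7, -95.2], [4.4, 15.2, -110.3], [1.9, 20.9, -125.2], [-1.1, 27.0, -140.0], [-4.4, 33.3, -154.7]]
[[0.0, 0.0, 0.0], [0.0, 0.0, 0.0], [0.0, 0.0, 0.0], [0.0, 0.0, 0.0], [0.0, 0.0, 0.0], [0.0, 0.0, 0.0], [1.0, 0.0, 3.2], [2.1, -0.0, 6.4], [3.1, -0.0, 9.7], [4.2, 0.0, 12.9], [5.2, -0.0, 16.1], [6.3, -0.0, 19.3]]
```

Scaled: -7.7 mm / 1000 = -0.0077, -6.5 mm / 1000 = -0.0065, -1.9 degrees / 360 = -0.0053.

>>> {"name": "move_arm", "arguments": {"translation": [[-0.0004, -0.0016, 0.0001], [-0.0005, -0.0033, 0.0002], [-0.0006, -0.0049, 0.0002], [-0.0008, -0.0065, 0.0003], [-0.001, -0.0077, 0.0003]], "rotation": [[-0.0017, 0, -0.0053], [-0.0033, 0, -0.0106], [-0.0053, 0, -0.0158], [-0.0069, 0, -0.0211], [-0.0081, 0, -0.025]], "hand": [0, 0, 0, 0, 0]}}

```text
t: 32.1
tcp_pos: [0.5336, -0.0636, 0.0315]
orientation: [179.9, 17.5, 25.6]
ft_force: [11.8, 1.1, -2.1]
finger_gap: -0.003
grasp_force: 5.5
```

```bash
python3 -c "
from h import *
rep()"; python3 cyl.py 46.2,25.5,31.5 66,25.5,31.5,3 80,25.5,90,3 110,5,180,6
```

```text
rho 0.0502 ang 24.8 yaw 25.6 Frad 11.1 Ftan -4.1 Fz -2.1 z 0.0315 t 32.1
side lid z 0.1038 c,r [0.5004 0.0304 0.0455] yaw (np.float64(11.8), 91, np.float64(0.0281)) rgb [109.  112.5 120. ]
side lid z 0.104 c,r [ 0.4872 -0.0867  0.0459] yaw (np.float64(-11.0), 99, np.float64(0.0302)) rgb [ 37.  82. 168.]
side lid z 0.1038 c,r [ 0.4809 -0.2041  0.046 ] yaw (np.float64(9.5), 192, np.float64(0.0294)) rgb [117. 121. 129.]
12
[[6.3, 0.0, -2.0], [12.6, 0.0, -4.1], [18.8, 0.0, -6.1], [17.2, 0.0, -26.1], [15.7, 0.0, -46.1], [14.1, 0.0, -66.1], [14.0, 5.1, -81.8], [13.7, 10.7, -97.5], [13.0, 16.9, -113.0], [11.9, 23.6, -128.5], [10.3, 30.8, -143.7], [8.2, 38.5, -158.8]]
[[0.0, 0.0, 0.0], [0.0, 0.0, 0.0], [0.0, 0.0, 0.0], [0.0, 0.0, 0.0], [0.0, 0.0, 0.0], [0.0, 0.0, 0.0], [1.1, 0.0, 3.2], [2.1, -0.0, 6.5], [3.2, 0.0, 9.7], [4.2, -0.0, 13.0], [5.3, -0.0, 16.2], [6.3, 0.0, 19.5]]
```

Scaled: -158.8 mm / 1000 = -0.1588, -143.7 mm / 1000 = -0.1437, 19.5 degrees / 360 = 0.0542.

>>> {"name": "move_arm", "arguments": {"translation": [[0.0063, 0, -0.002], [0.0126, 0, -0.0041], [0.0188, 0, -0.0061], [0.0172, 0, -0.0261], [0.0157, 0, -0.0461], [0.0141, 0, -0.0661], [0.014, 0.0051, -0.0818], [0.0137, 0.0107, -0.0975], [0.013, 0.0169, -0.113], [0.0119, 0.0236, -0.1285], [0.0103, 0.0308, -0.1437], [0.0082, 0.0385, -0.1588]], "rotation": [[0, 0, 0], [0, 0, 0], [0, 0, 0], [0, 0, 0], [0, 0, 0], [0, 0, 0], [0.0031, 0, 0.0089], [0.0058, 0, 0.0181], [0.0089, 0, 0.0269], [0.0117, 0, 0.0361], [0.0147, 0, 0.045], [0.0175, 0, 0.0542]], "hand": [0, 0, 0, 0, 0, 0, 0, 0, 0, 0, 0, 0]}}

```text
t: 33.65
tcp_pos: [0.5983, -0.0758, 0.1816]
orientation: [-179.9, 17.9, 4.7]
ft_force: [-0.1, -0.5, -0.3]
finger_gap: -0.001
grasp_force: 0.0
```

Run:
```python
from h import *
p=rep(('side','top','wrist'))
cv2.imwrite('pics/w5.png',p[:,:,::-1])
t,_=eyes.read_camera('top'); cv2.imwrite('pics/t5.png',cv2.resize(t[195:310,270:470,::-1],None,fx=4,fy=4,interpolation=cv2.INTER_CUBIC))
```

```text
rho 0.1106 ang 4.6 yaw 4.7 Frad -0.1 Ftan -0.5 Fz -0.3 z 0.1816 t 33.65
side lid z 0.1038 c,r [0.5014 0.0299 0.0459] yaw (np.float64(9.9), 132, np.float64(0.028)) rgb [139. 143. 153.]
side lid z 0.1038 c,r [ 0.4877 -0.0868  0.0461] yaw (np.float64(-9.7), 114, np.float64(0.0297)) rgb [ 30.  61. 146.]
side lid z 0.1038 c,r [ 0.4809 -0.2039  0.0459] yaw (np.float64(-0.1), 296, np.float64(0.0175)) rgb [142. 147. 156.]
top lid z 0.1043 c,r [0.5051 0.0382 0.042 ] yaw (np.float64(-4.8), 116, np.float64(0.0249)) rgb [127. 129. 133.]
top lid z 0.1043 c,r [ 0.4829 -0.2033  0.0447] yaw (np.float64(7.9), 100, np.float64(0.0279)) rgb [112. 115. 119.]
wrist lid z 0.106 c,r [0.5057 0.0317 0.047 ] yaw (np.float64(8.8), 555, np.float64(0.0263)) rgb [138. 142. 148.]
wrist lid z 0.1061 c,r [ 0.4942 -0.0836  0.0445] yaw (np.float64(-18.6), 352, np.float64(0.033)) rgb [ 68.  87. 149.]
wrist lid z 0.1058 c,r [ 0.4856 -0.2001  0.0473] yaw (np.float64(2.5), 418, np.float64(0.0261)) rgb [136. 141. 146.]
```

View pics/w5.png

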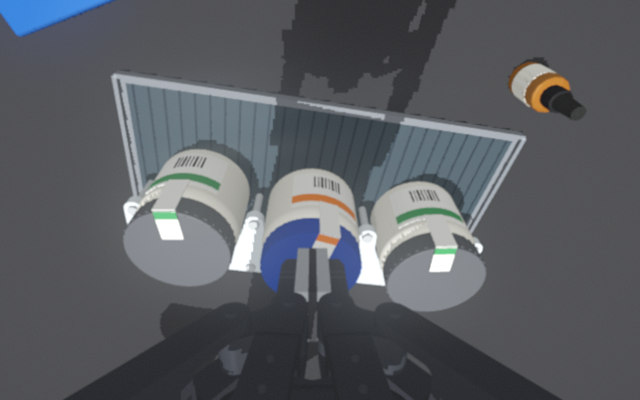

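The wrist view shows the jar home between its neighbours. Its orange tongue at (327,235) still lags a little to the right, and the fingers hide part of the lid. I'll swing clear to the left for an unobstructed measurement from all the cameras.

Scaled: -170 mm / 1000 = -0.17, -140 mm / 1000 = -0.14.

>>> {"name": "move_arm", "arguments": {"translation": [[0, -0.04, -0.01], [0, -0.09, -0.02], [0, -0.14, -0.02], [0, -0.17, -0.02], [0, -0.17, -0.02]], "rotation": [[0, 0, 0], [0, 0, 0], [0, 0, 0], [0, 0, 0], [0, 0, 0]], "hand": [0, 0, 0, 0, 0]}}

```text
t: 34.48
tcp_pos: [0.5888, 0.0969, 0.198]
orientation: [-179.9, 18.0, 5.2]
ft_force: [0.1, 0.1, -0.2]
finger_gap: 0.002
grasp_force: 0.0
```

```bash
cat >> h.py <<'E'
def tongue(n,save=None):
    """blue jar: lid circle from depth; tongue yaw from (a) centroid within 18..40 mm, (b) minAreaRect of tongue in lid plane; rack yaw from neighbours' lids"""
    m=eyes.camera_model(n); p,d=eyes.read_camera(n); P=cloud(m,d)[0].reshape(400,640,3)
    if save: cv2.imwrite(save,p[:,:,::-1])
    zt=.105; G=np.mgrid[-60:60:.5,-60:60:.5]/1000.
    K=np.array([[m['fx'],0,m['cx']],[0,m['fy'],m['cy']],[0,0,1]]); R=Ro.from_euler('xyz',m['attitude'],degrees=True)
    def warp(c):
        X=np.c_[c[0]+G[0].ravel(),c[1]+G[1].ravel(),np.full(G[0].size,zt)]
        q=R.inv().apply(X-m['origin'])*[1,-1,-1]
        uv=cv2.projectPoints(q,np.zeros(3),np.zeros(3),K,np.asarray(m['distortion']))[0].reshape(*G[0].shape,2).astype(np.float32)
        return cv2.remap(p,uv[:,:,0],uv[:,:,1],cv2.INTER_LINEAR).astype(int)
    res={}
    for nm,g in (('blue',(.488,-.086)),('L',(.503,.032)),('R',(.482,-.202))):
        h=(abs(P[:,:,2]-zt)<.006)&(np.hypot(P[:,:,0]-g[0],P[:,:,1]-g[1])<.052)
        if h.sum()<300: continue
        h=cv2.morphologyEx(h.astype(np.uint8),cv2.MORPH_OPEN,np.ones((3,3),np.uint8))
        c=max(cv2.findContours(h,0,1)[0],key=len).reshape(-1,2); c0=circ(onplane(m,c,zt))
        w=warp(c0[:2]); rr=np.hypot(*G)
        # tongue = bright in the red channel relative to lid
        lidred=np.median(w[:,:,0][rr<.015]); hi=np.percentile(w[:,:,0][rr<.04],97)
        M=(w[:,:,0]>(lidred+hi)/2)&(rr<.042)&(rr>.012)
        nl,lab,st,_=cv2.connectedComponentsWithStats(M.astype(np.uint8)); i=1+st[1:,4].argmax(); M=lab==i
        q=np.c_[G[0][M],G[1][M]].astype(np.float32)
        # long edges via PCA/minAreaRect
        t=q.mean(0); a=np.degrees(np.arctan2(t[1],t[0])); (cx,cy),(s1,s2),an=cv2.minAreaRect(q)
        e=[x for x in (an,an+90,an-90,an+180,an-180) if abs((x-a+180)%360-180)<=45]
        print(n,nm,'c',c0.round(4),'centroid yaw',a.round(1),'rect yaw',np.round(e,1),'size mm',np.round([s1*1e3,s2*1e3],1)); res[nm]=c0
    if 'L' in res and 'R' in res:
        v=res['L']-res['R']; print('  rack yaw from neighbours',np.degrees(np.arctan2(-v[0],v[1])).round(2), 'dist',np.hypot(*v[:2]).round(4))
    return m,p
E
python3 - <<'E'
from h import *
s=telemetry.read_state(); print(s['tcp_pos'],s['orientation'])
for n in ('top','side'): tongue(n)
tongue('wrist','pics/w6.png')
E
```

```text
[0.58884339 0.09692897 0.19801253] [-179.86442691   18.04242572    5.16054156]
top blue c [ 0.4903 -0.0835  0.0453] centroid yaw -17.0 rect yaw [-14.] size mm [20.  26.1]
top L c [0.5072 0.0163 0.0315] centroid yaw 99.4 rect yaw [100.3] size mm [75.4 25.9]
top R c [ 0.4835 -0.2012  0.0455] centroid yaw 4.1 rect yaw [7.1] size mm [22.7 19.3]
  rack yaw from neighbours -6.23 dist 0.2188
side blue c [ 0.4875 -0.0876  0.0458] centroid yaw -9.7 rect yaw [-14.5] size mm [23.7 26.9]
side L c [0.5008 0.0287 0.0459] centroid yaw 10.4 rect yaw [3.] size mm [23.3 21.3]
side R c [ 0.4806 -0.2047  0.0457] centroid yaw 9.8 rect yaw [7.6] size mm [25.1 22.1]
  rack yaw from neighbours -4.95 dist 0.2343
wrist blue c [ 0.4911 -0.082   0.0477] centroid yaw -23.2 rect yaw [-15.6] size mm [20.9 29.7]
wrist L c [0.5046 0.0337 0.0468] centroid yaw 3.4 rect yaw [4.4] size mm [22.4 18.8]
wrist R c [ 0.4847 -0.1981  0.0485] centroid yaw -6.9 rect yaw [7.1] size mm [23.8 20.1]
  rack yaw from neighbours -4.91 dist 0.2326
```

View pics/w6.png

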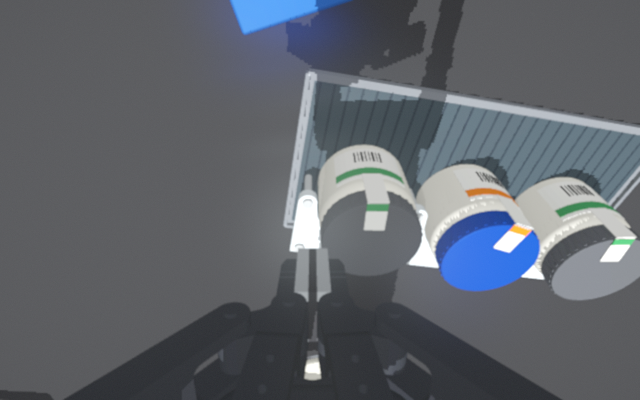

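The wrist view shows the blue jar's tongue at (513,237), tilted slightly clockwise from the lines of the rack. The tongue's edges give a yaw of about -14.5° in all three views, against about -4.6° for the rack, so roughly +10° remains. Going back for a short final stroke.

```bash
python3 cyl.py 110,5,180 85,-8,95,4 66,-8,31,3 52,-8,31,2 49.5,-8,31,1 48,-8,31,1 47,-8,31,1; python3 cyl.py 47,-8,31 46.4,-8,31,1 46.4,4,31,6
```

```text
12
[[0.5, 5.9, 22.2], [0.6, 11.0, 44.5], [0.6, 15.5, 66.8], [0.4, 19.1, 89.2], [1.1, 17.7, 111.4], [1.9, 16.3, 133.6], [2.6, 14.8, 155.8], [-3.9, 13.3, 157.9], [-10.4, 11.7, 160.0], [-12.7, 11.1, 160.8], [-14.1, 10.8, 161.2], [-15.0, 10.6, 161.5]]
[[1.0, -0.0, 3.1], [2.0, -0.0, 6.2], [3.0, -0.0, 9.3], [4.0, -0.0, 12.4], [4.0, -0.0, 12.4], [4.0, -0.0, 12.4], [4.0, -0.0, 12.4], [4.0, -0.0, 12.4], [4.0, -0.0, 12.4], [4.0, -0.0, 12.4], [4.0, -0.0, 12.4], [4.0, -0.0, 12.4]]
7
[[-0.6, 0.0, 0.2], [-0.6, -1.6, 0.2], [-0.7, -3.2, 0.2], [-0.8, -4.9, 0.3], [-1.0, -6.5, 0.3], [-1.2, -8.1, 0.4], [-1.5, -9.6, 0.5]]
[[0.0, 0.0, 0.0], [-0.6, 0.0, -1.9], [-1.2, 0.0, -3.8], [-1.9, 0.0, -5.7], [-2.5, 0.0, -7.6], [-3.1, 0.0, -9.5], [-3.7, 0.0, -11.4]]
```

Scaled: 170 mm / 1000 = 0.17, 150 mm / 1000 = 0.15.

>>> {"name": "move_arm", "arguments": {"translation": [[0, 0.05, 0], [0, 0.1, 0], [0, 0.15, 0.01], [0, 0.17, 0.02], [0, 0.17, 0.02]], "rotation": [[0, 0, 0], [0, 0, 0], [0, 0, 0], [0, 0, 0], [0, 0, 0]], "hand": [0, 0, 0, 0, 0]}}

```text
t: 35.25
tcp_pos: [0.5971, -0.0772, 0.1778]
orientation: [-179.9, 18.1, 4.7]
ft_force: [0.3, -0.2, -0.1]
finger_gap: -0.001
grasp_force: 0.0
```

Scaled: 159 mm / 1000 = 0.159, 158 mm / 1000 = 0.158, 12.4 degrees / 360 = 0.0344.

>>> {"name": "move_arm", "arguments": {"translation": [[0.001, 0.0059, 0.022], [0.0013, 0.011, 0.044], [0.0013, 0.0155, 0.066], [0.0011, 0.019, 0.088], [0.0018, 0.0177, 0.11], [0.0026, 0.0163, 0.132], [0.0033, 0.0148, 0.154], [-0.0032, 0.0133, 0.156], [-0.0097, 0.0117, 0.158], [-0.012, 0.011, 0.159], [-0.012, 0.011, 0.159]], "rotation": [[0.0028, 0, 0.0086], [0.0056, 0, 0.0172], [0.0083, 0, 0.0258], [0.0111, 0, 0.0344], [0.0111, 0, 0.0344], [0.0111, 0, 0.0344], [0.0111, 0, 0.0344], [0.0111, 0, 0.0344], [0.0111, 0, 0.0344], [0.0111, 0, 0.0344], [0.0111, 0, 0.0344]], "hand": [0, 0, 0, 0, 0, 0, 0, 0, 0, 0, 0]}}

```text
t: 36.62
tcp_pos: [0.5389, -0.0914, 0.0326]
orientation: [-179.9, 17.9, -8.2]
ft_force: [-0.3, 0.2, 0.3]
finger_gap: 0.003
grasp_force: 0.0
```

```bash
python3 -c "
from h import *
rep();tongue('side')"
```

```text
rho 0.0512 ang -7.5 yaw -8.2 Frad -0.4 Ftan 0.1 Fz 0.3 z 0.0326 t 36.625
side lid z 0.1038 c,r [0.5012 0.0301 0.0461] yaw (np.float64(10.5), 99, np.float64(0.0292)) rgb [106. 109. 117.]
side lid z 0.1038 c,r [ 0.4879 -0.0866  0.0459] yaw (np.float64(-10.5), 86, np.float64(0.0304)) rgb [ 21.  45. 112.]
side lid z 0.1038 c,r [ 0.4808 -0.204   0.0459] yaw (np.float64(9.8), 189, np.float64(0.0292)) rgb [109. 112. 119.]
side blue c [ 0.4874 -0.0876  0.0458] centroid yaw -10.1 rect yaw [-14.] size mm [21.5 25.6]
side L c [0.5007 0.029  0.0459] centroid yaw 10.3 rect yaw [0.] size mm [24.5 23. ]
side R c [ 0.4806 -0.2047  0.0458] centroid yaw 10.0 rect yaw [6.3] size mm [24. 21.]
  rack yaw from neighbours -4.93 dist 0.2346
```

Scaled: -9.3 mm / 1000 = -0.0093, -4.4 mm / 1000 = -0.0044, -11 degrees / 360 = -0.0306.

>>> {"name": "move_arm", "arguments": {"translation": [[-0.0012, 0, 0.0004], [-0.0024, 0, 0.0008], [-0.0034, 0, 0.0011], [-0.0042, 0, 0.0014], [-0.0043, -0.0016, 0.0014], [-0.0044, -0.0032, 0.0014], [-0.0045, -0.0049, 0.0015], [-0.0047, -0.0065, 0.0015], [-0.0049, -0.0081, 0.0016], [-0.0051, -0.0093, 0.0017]], "rotation": [[0, 0, 0], [0, 0, 0], [0, 0, 0], [0, 0, 0], [-0.0017, 0, -0.0053], [-0.0033, 0, -0.0106], [-0.0053, 0, -0.0158], [-0.0069, 0, -0.0211], [-0.0086, 0, -0.0264], [-0.01, 0, -0.0306]], "hand": [0, 0, 0, 0, 0, 0, 0, 0, 0, 0]}}

```text
t: 37.98
tcp_pos: [0.5382, -0.0828, 0.0323]
orientation: [179.8, 17.5, 3.4]
ft_force: [12.7, -3.9, -1.7]
finger_gap: -0.003
grasp_force: 6.2
```

```bash
python3 -c "
from h import *
rep();tongue('side')"
```

```text
rho 0.0501 ang 2.2 yaw 3.4 Frad 12.5 Ftan -4.6 Fz -1.7 z 0.0323 t 37.975
side lid z 0.1039 c,r [0.5013 0.0301 0.046 ] yaw (np.float64(10.3), 105, np.float64(0.0293)) rgb [108. 111. 119.]
side lid z 0.104 c,r [ 0.4875 -0.0863  0.0461] yaw (np.float64(-1.6), 99, np.float64(0.0313)) rgb [ 21.  46. 114.]
side lid z 0.1038 c,r [ 0.4808 -0.2041  0.0458] yaw (np.float64(9.8), 189, np.float64(0.0292)) rgb [111. 114. 121.]
side blue c [ 0.4872 -0.0872  0.0459] centroid yaw -1.0 rect yaw [0.] size mm [24.5 24. ]
side L c [0.5008 0.0287 0.046 ] centroid yaw 10.8 rect yaw [4.4] size mm [24.8 23.1]
side R c [ 0.4806 -0.2048  0.0458] centroid yaw 10.0 rect yaw [7.1] size mm [24.3 21. ]
  rack yaw from neighbours -4.93 dist 0.2343
```

Turned about 9°. Backing off, rising and swinging clear to measure.

Scaled: -200 mm / 1000 = -0.2, -175 mm / 1000 = -0.175.

>>> {"name": "move_arm", "arguments": {"translation": [[0.003, 0, -0.001], [0.008, 0, -0.0026], [0.014, 0, -0.0045], [0.019, 0, -0.006], [0.018, 0, -0.03], [0.017, 0, -0.06], [0.016, 0, -0.1], [0.015, 0, -0.14], [0.015, -0.05, -0.16], [0.015, -0.105, -0.175], [0.015, -0.16, -0.175], [0.015, -0.2, -0.175]], "rotation": [[0, 0, 0], [0, 0, 0], [0, 0, 0], [0, 0, 0], [0, 0, 0], [0, 0, 0], [0, 0, 0], [0, 0, 0], [0, 0, 0], [0, 0, 0], [0, 0, 0], [0, 0, 0]], "hand": [0, 0, 0, 0, 0, 0, 0, 0, 0, 0, 0, 0]}}

```text
t: 39.58
tcp_pos: [0.5908, 0.1246, 0.1936]
orientation: [-179.9, 18.0, 3.5]
ft_force: [-0.0, -0.8, -0.6]
finger_gap: -0.004
grasp_force: 0.0
```

Run:
```python
from h import *
for n in ('top','side','wrist'):
    m,p=tongue(n,f'pics/{n}7.png')
plane()
t=cv2.imread('pics/top7.png'); cv2.imwrite('pics/t7.png',cv2.resize(t[195:310,270:470],None,fx=4,fy=4,interpolation=cv2.INTER_CUBIC))
```

```text
top blue c [ 0.4906 -0.0828  0.0452] centroid yaw -8.2 rect yaw [-4.1] size mm [19.9 26.1]
top L c [0.5052 0.0279 0.0411] centroid yaw 15.0 rect yaw [2.7] size mm [21.8 18.6]
top R c [ 0.4831 -0.2016  0.0454] centroid yaw 4.8 rect yaw [7.1] size mm [22.5 19.4]
  rack yaw from neighbours -5.51 dist 0.2306
side blue c [ 0.4874 -0.0872  0.0459] centroid yaw -0.7 rect yaw [-4.2] size mm [23.7 26.2]
side L c [0.5008 0.0287 0.0459] centroid yaw 10.3 rect yaw [3.6] size mm [23.2 21.3]
side R c [ 0.4806 -0.2048  0.0458] centroid yaw 10.0 rect yaw [6.7] size mm [25.  22.1]
  rack yaw from neighbours -4.95 dist 0.2344
wrist blue c [ 0.4914 -0.0814  0.0481] centroid yaw -13.8 rect yaw [-5.4] size mm [20.8 30.4]
wrist L c [0.5043 0.0347 0.0468] centroid yaw 0.5 rect yaw [4.6] size mm [22.2 18.9]
wrist R c [ 0.4802 -0.1884  0.0419] centroid yaw 114.9 rect yaw [114.4] size mm [8.4 3.1]
  rack yaw from neighbours -6.19 dist 0.2244
blue tilt deg x,y [0.61 1.04] z 0.1036 1175
greyR tilt deg x,y [0.3  0.15] z 0.1039 1745
```

View pics/t7.png

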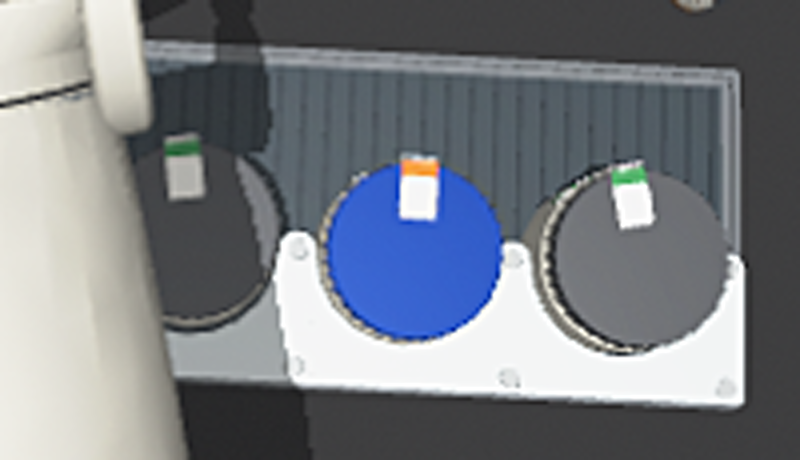

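The top view shows the blue jar home in its bay with its tongue at (419,188) pointing straight out of the front. The label's yaw measures -4.1 to -5.4° against -4.2 to -5° for the rack. Nothing touches it and its neighbours haven't moved.

```bash
python3 -c "
from rig import workorder
print(workorder.finish_job())"
```

```text
the job is handed in; nothing more can be done
None
```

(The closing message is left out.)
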